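Stack the last bit case on the column

TASK

Take the grey bit case that stands on edge in the peg rack, lay it flat on the bench with its lid up and let go of it, then take it afresh across its width and stack it squarely on the column of two like cases, its feet down inside the corner lugs of the lid below and its latches on the same side as theirs. Set it down rather than drop it, leave the column standing where it is, and do not disturb the glue bottle or the tape measure.

Things in the scene. Friction and masses are not known exactly. Their poses are not given: they have to be found in the camera images.
- case: The case to stack: closed grey moulded box (does not open), 60 mm wide (x), 120 long (y), about 0.35 kg. Origin under its middle at the underside of its feet. The box spans z 6 to 46 mm, x +-30, y +-60. z points out of the lid, -x is the latch side, +x the hinge side. Starts on its hinge side in the rack's near slot: latches up (x straight down), base and feet towards the robot (z away from it)
- case_latches (a point): the middle of the case's front (latch) face: x -31, z 29 mm in its frame. Two black latches stand out 4 mm at y +-38 mm; the middle 56 mm of both long faces is plain, for gripping
- case_lid (a point): the middle of the case's lid face, 46 mm from its origin along z. At the lid's four corners are L-shaped lugs 4 mm high and 5 mm thick, flush with the sides, inner faces at x +-25 and y +-55 mm. The middle 60 mm of lid and base is plain, 40 mm apart, for gripping while the case is on edge
- case_base (a point): the middle of the case's base face, 6 mm from its origin along z. Four tapered black feet stand out 6 mm at x +-14, y +-44 mm: 6 mm radius at the tip, 9 mm from 4 mm up. Set down tilted 45 to 50 degrees on the base's hinge edge and let go, the case falls flat onto its feet, lid up
- column_low: the lower of the two like cases that stand as a column on the bench, lid up, latches towards the robot; loose; same size and frame as the case, so its z is up and its -x is the latch side
- column_top: the upper case of that column, nested on the lower one 46 mm above it; same size and frame. A case nested on it has its origin 46 mm above this origin, with about 2 mm of play each way; from about 4 mm off-centre the tapered feet still slide in
- rack: the rack, fixed: plywood board 12 mm thick, 156 mm deep (x), 140 mm long (y), with three rows of two pegs, 12 mm thick, tops 61 mm above the bench, at x -33, +33, +99 and y +-50 mm in its frame. Origin on the bench under the middle of the near slot, x pointing away from the robot. The far slot is empty
- rack_slot (a point): on the rack's board in the middle of the near slot, 12 mm above the bench. The case stands here on edge, 60 mm tall, with 2 mm of play each side; its origin lies 25 mm on the robot's side of this point and 30 mm above it. Between the two pegs of a row 88 mm are open for a finger
- glue_bottle: bystander: upright glue bottle, 43x74x167 mm, loose, origin under its middle
- tape_measure: bystander: black tape measure, 31x49x55 mm, loose, origin under its middle

How it is judged:
By the outcome, as a careful person would: the job done as asked, in the order asked, and still so for the second after the job is handed in, with the robot touching nothing.
It also fails if it takes over 53 s, if anything falls off the work surface, if the arm or the gripper's body presses on something with over 40 N, if the wrist force passes 120 N, or if a joint passes its speed limit or range.

ROBOT

A 6-joint arm with a two-finger parallel gripper is mounted at the origin on the work surface; the furniture and walls round the work are solid. World frame = base frame: x ahead of the robot, y to its left, z up, the work surface at z = 0. Lengths are in mm, angles in degrees, forces in N, time in s.
With the tool pointing down it reaches from about 300 to 850 mm from the base axis. Payload 4.2 kg.
Tool frame: the origin (TCP) lies between the finger pads; the fingertips stand 14 mm ahead of it and the grasp point (between the pads) lies 5 mm behind it (env.finger_overhang is the distance from the TCP to the fingertips, in mm); z points along the fingers, y is the line along which they close (so a half turn about z gives the same grasp; the last joint's range is limited). The gripper opens to 91 mm and grips with 3 to 60 N. Pads are 32 mm wide; open, the fingers measure 118 mm over their backs; the gripper's body (76 mm by 178 mm) begins 60 mm behind the grasp point.
Start: joints at [-42.284, 18.312, 89.639, -0, 72.044, -1.146], TCP at [433.059, -378.292, 195.576] pointing down, gripper open.
Joint ranges: [-177.97, 177.97], [-48.28, 115.42], [12.27, 149.76], [-77.06, 257.06], [2.81, 150.46], [-146.56, 146.56]. Speed limits (degrees/s): [147.25, 147.25, 180, 180, 180, 180].

INTERFACE

Orientations are given as [roll, pitch, yaw] about the fixed x, y, z axes, in that order (R = Rz(yaw) Ry(pitch) Rx(roll)).
In Python, from workcell import status, cams, env, finder gives the robot as it stands.
- The arm moves only by the tool apply_moves, never from a script. Its argument "increments" is a list of rows, each a list of 7 numbers: the opening, from -1 (shut) to 1 (fully open), then the shift along the world's x, y, z in m, then the turn, a rotation vector about the world's x, y, z in degrees. In form: [[gripper, x, y, z, ax, ay, az], ...]. A call has 1 to 5 rows; each row shifts and turns the commanded pose from where the row before left it; what a row does not reach is not made up. A row lasts 1/12 s, in which the tool goes at most 41.7 mm and 7.16 degrees, less where a joint would pass 70% of its speed; a pose out of reach is approached as far as the arm can. A call with a gripper value outside its range is refused whole. The fingers move at their own pace and stop on an object; "newtons" is the grip in N (left out, the last holds). Time passes only in rows, so rows that do not move let the fingers close. It gives the time, the measured TCP pose, the force, the opening and the grip force at its end, in the units of the state.
- status.state(): the state, without advancing time (a new reading comes with each control period).
- cams.grab_frame(name): name is "scene" or "top"; returns a dict with "color" (400x640x3 uint8, red, green, blue), "intrinsics" (3x3 intrinsics, pixels), "R" (3x3) and "t" (3): a world point X has camera coordinates R X + t. Camera axes: x right, y down, z forward; pixel columns grow to the right and rows downward; lengths in mm; the calibration is good to about 2 mm. A picture is of the moment at which its call begins. There is no depth.
- env.job_done(): hands the job in; it is judged then, once.
Trained networks look in the newest picture that a camera, given by its name, has taken for a name from the list of things; names that differ only in an ending like _2 or _b are one class to them, and where a whole thing is asked for, a point or a joint stands for the part that bears it (a point fixed in the world has none). Each returns a list of dicts, best first, with "score" (0 to 1); they miss things now and then, are a little off and sometimes report something else, mostly with a low value. They report only what shows in the picture. A call takes as long as a camera call.
- finder.boxes_of(query, camera): "rect" ([left, top, width, height] in pixels, round what is visible of it).
- finder.trace(query, camera): "pixels" (400x640 bool, what is visible of it) and "rect" ([left, top, width, height] in pixels, round what is visible of it).
The state is a dict: "time_s": time; "qpos": joint angles; "qvel": joint speeds; "effort": joint torques, N m; "ee_pos": TCP position; "ee_rot": TCP orientation; "force": force on the tool from outside, world axes, zero at the start; "torque": the same for the moment, N m; "gripper_width": finger opening in mm; "gripper_force": force on a finger pad.
Only numpy, scipy, OpenCV 4.12 (cv2) and the standard library are available. Lean on these libraries where they do the work, as an engineer would, in place of code of your own. Each camera call takes 0.05 s, during which the arm holds its last target. There are 200 camera calls.

## Working session

There is one attempt and no reset: what is moved stays moved. The work goes in short steps, Python scripts to look and compute and a tool call to move; the robot and the scene stay as the last step left them, time stands still between calls to the robot, and variables do not carry over. Pictures are saved under pics/ and viewed, at most 10 in all, crops included, and the job is handed in when it is done.

Besides the shell and the picture viewer there is one more tool, called after ">>>" by a JSON object that holds its "op" and its "data", one argument or row to a line. apply_moves: Moves the arm, as the interface text tells. Its arguments: {"type":"object","properties":{"increments":{"type":"array","items":{"type":"array","items":{"type":"number"}}},"newtons":{"type":"number"}},"required":["increments"]}

```bash
mkdir -p pics; ls; python3 - <<'E'
from workcell import status, cams, env, finder
import cv2
s=status.state();print(s)
for n in("scene","top"):
    f=cams.grab_frame(n);cv2.imwrite(f"pics/{n}0.png",f["color"][:,:,::-1])
    print(n,f["intrinsics"].tolist(),f["R"].tolist(),f["t"].tolist())
    for q in("case","column_top","column_low","rack","case_latches","case_lid","case_base","rack_slot","glue_bottle","tape_measure"):
        print(q,[([round(float(v)) for v in d["rect"]],round(float(d["score"]),2)) for d in finder.boxes_of(q,n)][:3])
E
```

```text
pics
{'time_s': 0.0, 'qpos': array([-4.22843685e+01,  1.83507052e+01,  8.97060200e+01, -1.11783800e-03,
        7.20428732e+01, -1.14567242e+00]), 'qvel': array([-0.08172143, -0.08173637,  0.0449164 , -0.08144723,  0.00831171,
        0.13202713]), 'effort': array([ 5.23254603e-04, -4.12461555e+01, -2.31976300e+01,  7.26886257e-02,
        4.57795558e-02, -1.45149706e-04]), 'ee_pos': array([ 432.64862402, -377.92869445,  194.73229908]), 'ee_rot': array([-1.79900400e+02, -9.28839462e-04,  4.88616486e+01]), 'force': array([ 0.42818844, -0.70810525, -0.1972577 ]), 'torque': array([-0.04815381,  0.0004051 , -0.02115519]), 'gripper_force': 0.0, 'gripper_width': 91.27971482067397}
scene [[437.88784241110864, 0.0, 322.1924695995026], [0.0, 437.88784241110864, 199.74511513322477], [0.0, 0.0, 1.0]] [[-0.6839395215585891, -0.7293563151931873, -0.016312459594556582], [-0.3894192974430705, 0.3838956943092134, -0.8372435169470064], [0.6169111294417966, -0.5662715438538855, -0.5465868613424435]] [402.633548855687, 314.26121827117686, 497.58919186859396]
case [([213, 222, 72, 62], 0.69)]
column_top
[... 461 characters left out ...]
99803], [0.0, 0.0, 1.0]] [[0.007470434639879736, -0.9998739343384958, 0.014010996993368049], [-0.9977303375384556, -0.008390632174909806, -0.06681145745382967], [0.06692059594542482, -0.01348008613333946, -0.9976672396727011]] [-36.95165600678717, 608.2279690447565, 862.5671531691848]
case [([208, 171, 64, 26], 0.56)]
column_top [([370, 194, 71, 43], 0.83)]
column_low [([366, 209, 9, 25], 0.39)]
rack [([213, 132, 68, 80], 0.95)]
case_latches [([207, 173, 67, 22], 0.86)]
case_lid [([209, 170, 65, 28], 0.91)]
case_base [([208, 171, 66, 30], 0.84)]
rack_slot [([210, 133, 73, 78], 0.82), ([210, 173, 64, 25], 0.73)]
glue_bottle [([307, 114, 28, 46], 0.8)]
tape_measure [([306, 167, 25, 20], 0.91)]
```

View pics/scene0.png

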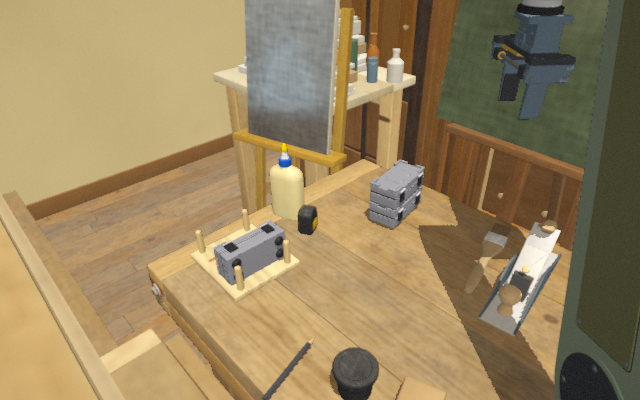

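View pics/top0.png

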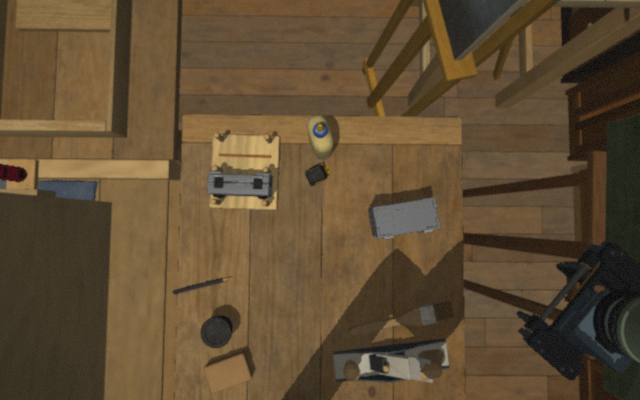

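The scene picture shows the case in the rack near (250,253) and the column near (397,193). In the top picture the case is near (240,184), the column near (405,217) with its latches towards the robot, the bottle near (320,135) and the tape measure near (317,174). Next I'll fit poses to the traced silhouettes.

```bash
cat > h.py <<'E'
from workcell import status, cams, env, finder
import cv2, numpy as np
from scipy.optimize import minimize
from scipy.spatial.transform import Rotation as Ro
def proj(f,P):
    c=np.asarray(P)@f["R"].T+f["t"]; u=c@f["intrinsics"].T; return u[:,:2]/u[:,2:]
def boxpts(x,y,z): return np.array([[a,b,c] for a in x for b in y for c in z],float)
CASE=np.vstack([boxpts((-30,30),(-60,60),(6,50)),boxpts((-14,14),(-44,44),(0,))+0,boxpts((-34,),(-45,-31,31,45),(20,38))])
def hullmask(uv,S=4):
    m=np.zeros((400*S,640*S),np.uint8)
    h=cv2.convexHull(np.round((uv+.5)*S).astype(np.int32).reshape(-1,1,2)); cv2.fillConvexPoly(m,h,1)
    return cv2.resize(m.astype(np.float32),(640,400),interpolation=cv2.INTER_AREA)
def mask(qs,cam,hull=True):
    m=np.zeros((400,640),bool)
    for q in qs:
        r=finder.trace(q,cam)
        if r: m|=r[0]["pixels"]; print(cam,q,round(float(r[0]["score"]),2),int(r[0]["pixels"].sum()))
    if hull and m.any():
        pts=np.argwhere(m)[:,::-1].astype(float); return m,hullmask(np.vstack([pts+d for d in([.4,.4],[-.4,-.4],[.4,-.4],[-.4,.4])]))
    return m,m.astype(np.float32)
def fit(pts,z0,frames,masks,p0,base=np.eye(3)):
    # p=(x,y,yaw deg)
    def T(p): return (pts@base.T)@Ro.from_euler('z',p[2],degrees=True).as_matrix().T+[p[0],p[1],z0]
    def c(p): return sum(np.abs(hullmask(proj(f,T(p)))-m).sum()/m.sum() for f,m in zip(frames,masks))
    s=np.array([[0,0,0],[15,0,0],[0,15,0],[0,0,8]])
    r=minimize(c,p0,method='Nelder-Mead',options=dict(initial_simplex=np.array(p0)+s,xatol=.1,fatol=1e-4))
    return r.x.round(1),round(r.fun,3)
def ground(f,uv,z):
    d=f["R"].T@np.linalg.solve(f["intrinsics"],[uv[0],uv[1],1]); o=-f["R"].T@f["t"]
    return (o+d*(z-o[2])/d[2])[:2]
E
cat > m1.py <<'E'
from h import *
F={n:cams.grab_frame(n) for n in("scene","top")}
t=F["top"]
for q,uv,z in(("col",(405,215),96),("case",(240,184),72),("bottle",(320,135),80),("tape",(317,174),50)): print(q,ground(t,uv,z).round())
M={n:mask(["column_top","column_low"],n)[1] for n in F}
C={n:mask(["case"],n)[1] for n in F}
COL=np.vstack([CASE,CASE+[0,0,46]])
base=np.array([[0,0,1],[0,1,0],[-1,0,0.]]) # case x->-z, case z->+x
for sel in(["scene","top"],["scene"],["top"]):
    fr=[F[n] for n in sel]
    print(sel,"col",fit(COL,0,fr,[M[n] for n in sel],[*ground(t,(405,215),90),8]))
    print(sel,"case",fit(CASE,42,fr,[C[n] for n in sel],[ground(t,(240,184),72)[0]-25,ground(t,(240,184),72)[1],3],base))
for n in F: # zoomed crops
    pass
a=cv2.resize(F["top"]["color"][125:245,195:295],None,fx=4,fy=4,interpolation=cv2.INTER_CUBIC);b=cv2.resize(F["top"]["color"][125:245,355:455],None,fx=4,fy=4,interpolation=cv2.INTER_CUBIC)
cv2.imwrite("pics/zoom.png",np.hstack([a,b])[:,:,::-1])
E
python3 m1.py
```

```text
col [ 561. -178.]
case [619. 138.]
bottle [715. -17.]
tape [642. -11.]
scene column_top 0.71 1714
scene column_low 0.88 876
top column_top 0.76 2157
top column_low 0.66 58
scene case 0.74 1750
top case 0.9 1518
['scene', 'top'] col (array([ 556.4, -183.8,   10. ]), np.float64(0.123))
['scene', 'top'] case (array([594.4, 141.3,  -0.9]), np.float64(2.53))
['scene'] col (array([ 555.9, -184.8,   10.4]), np.float64(0.019))
['scene'] case (array([717.8, -56.1,  40.6]), np.float64(0.314))
['top'] col (array([ 558.3, -181.6,    9. ]), np.float64(0.063))
['top'] case (array([594.3, 141.7,  -0.9]), np.float64(0.021))
```

View pics/zoom.png

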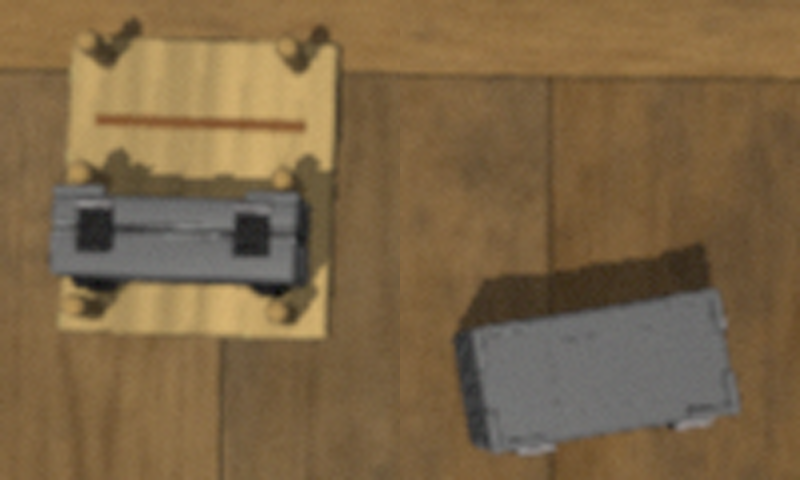

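The zoom shows the case standing in the near slot with its latches up at about (93,228) and (250,233), between the peg rows. The column is turned about 10° with its latches towards the robot. I'll go above the case now.

>>> {"op": "apply_moves", "data": {
  "increments": [
    [1,0.0125,0.0346,0,0,0,2.67],
    [1,0.0125,0.0346,0,0,0,2.67],
    [1,0.0125,0.0346,0,0,0,2.67],
    [1,0.0125,0.0346,0,0,0,2.67],
    [1,0.0125,0.0346,0,0,0,2.67]
  ]
}}

```text
time_s: 1.92
ee_pos: [495.9, -203.8, 195.7]
ee_rot: [180.0, -0.0, 62.3]
force: [0.5, 0.0, 0.4]
gripper_width: 91.1
gripper_force: 0.0
```

>>> {"op": "apply_moves", "data": {
  "increments": [
    [1,0.0125,0.0346,0,0,0,2.67],
    [1,0.0125,0.0346,0,0,0,2.67],
    [1,0.0125,0.0346,0,0,0,2.67],
    [1,0.0125,0.0346,0,0,0,2.67],
    [1,0.0125,0.0346,0,0,0,2.67]
  ]
}}

```text
time_s: 2.33
ee_pos: [558.4, -30.5, 195.8]
ee_rot: [180.0, 0.0, 75.7]
force: [1.0, 0.3, 1.5]
gripper_width: 91.3
gripper_force: 0.0
```

>>> {"op": "apply_moves", "data": {
  "increments": [
    [1,0.0125,0.0346,0,0,0,2.67],
    [1,0.0125,0.0346,0,0,0,2.67],
    [1,0.0125,0.0346,0,0,0,2.67],
    [1,0.0125,0.0346,0,0,0,2.67],
    [1,0.0125,0.0346,0,0,0,2.67]
  ]
}}

```text
time_s: 2.75
ee_pos: [620.9, 142.6, 195.6]
ee_rot: [180.0, 0.0, 89.1]
force: [2.1, -0.8, -0.5]
gripper_width: 91.3
gripper_force: 0.0
```

```bash
python3 - <<'E'
from h import *
f=cams.grab_frame("scene")
base=np.array([[0,0,1],[0,1,0],[-1,0,0.]])
for q in("case_base","case"):
    for r in finder.trace(q,"scene"): print(q,r["rect"],r["score"],r["pixels"].sum())
m=mask(["case_base"],"scene")[1]
print(fit(CASE,42,[f],[m],[594,141,-1],base))
s=status.state();print(s["ee_pos"],s["ee_rot"],s["qpos"],s["time_s"])
E
```

```text
case_base [210.1, 221.6, 74.1, 60.6] 0.85 2676
case [215.3, 219.5, 70.9, 64.0] 0.8 2576
scene case_base 0.85 2676
(array([595.2, 141.5,  -1.3]), np.float64(0.037))
[620.420781   141.38065465 195.04993086] [-1.79955343e+02  4.42534858e-02  8.90007834e+01] [ 1.18202384e+01  2.39475405e+01  8.10200421e+01 -3.44007227e-02
  7.50857832e+01  1.28283416e+01] 2.95
```

>>> {"op": "apply_moves", "data": {
  "increments": [
    [1,0,0,-0.03,0,0,0],
    [1,0,0,-0.03,0,0,0],
    [1,0,0,-0.03,0,0,0],
    [1,0,0,-0.03,0,0,0],
    [1,0,0,-0.022,0,0,0]
  ],
  "newtons": 25
}}

```text
time_s: 3.37
ee_pos: [618.9, 138.6, 51.4]
ee_rot: [-179.8, 0.1, 88.8]
force: [0.5, -0.0, 0.2]
gripper_width: 91.1
gripper_force: 0.0
```

>>> {"op": "apply_moves", "data": {
  "increments": [
    [0,0,0,0,0,0,0],
    [-0.2,0,0,0,0,0,0],
    [-1,0,0,0,0,0,0],
    [-1,0,0,0,0,0,0],
    [-1,0,0,0,0,0,0]
  ]
}}

```text
time_s: 3.78
ee_pos: [621.8, 140.7, 55.7]
ee_rot: [179.8, -0.0, 88.9]
force: [0.5, 1.0, 0.3]
gripper_width: 60.5
gripper_force: 0.0
```

>>> {"op": "apply_moves", "data": {
  "increments": [
    [-1,0,0,0,0,0,0],
    [-1,0,0,0,0,0,0],
    [-1,0,0,0,0,0,0]
  ]
}}

```text
time_s: 4.03
ee_pos: [620.8, 140.8, 54.1]
ee_rot: [179.9, -0.0, 88.9]
force: [-0.4, -0.1, 0.2]
gripper_width: 41.2
gripper_force: 0.0
```

>>> {"op": "apply_moves", "data": {
  "increments": [
    [-1,0,0,0,0,0,0],
    [-1,0,0,0,0,0,0],
    [-1,0,0,0,0,0,0],
    [-1,0,0,0,0,0,0]
  ]
}}

```text
time_s: 4.37
ee_pos: [620.6, 140.8, 53.9]
ee_rot: [180.0, -0.0, 88.9]
force: [-0.9, -0.2, 3.1]
gripper_width: 13.7
gripper_force: 1.7
```

>>> {"op": "apply_moves", "data": {
  "increments": [
    [-1,0,0,0.008,0,0,0],
    [-1,0,0,0.015,0,0,0],
    [-1,0,0,0.02,0,0,0],
    [-1,0,0,0.025,0,0,0],
    [-1,0,0,0.025,0,0,0]
  ]
}}

```text
time_s: 4.78
ee_pos: [620.3, 140.6, 147.3]
ee_rot: [-179.9, 0.0, 88.9]
force: [1.5, -0.0, 0.6]
gripper_width: 0.3
gripper_force: 0.0
```

```bash
python3 - <<'E'
from h import *
o=[]
for n,(a,b,c,d) in(("scene",(150,310,160,360)),("top",(110,270,170,370))):
    f=cams.grab_frame(n);o.append(cv2.resize(f["color"][a:b,c:d],None,fx=2,fy=2,interpolation=cv2.INTER_CUBIC))
cv2.imwrite("pics/miss.png",np.hstack(o)[:,:,::-1]);print(status.state()["gripper_width"])
E
```

```text
0.5988247437358251
```

View pics/miss.png

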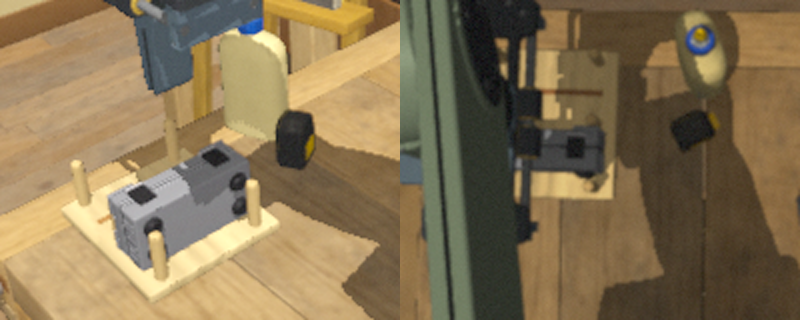

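```bash
python3 - <<'E'
from h import *
s=status.state();print(s["ee_pos"],s["ee_rot"],s["gripper_width"],s["time_s"])
for n in("scene","top"):
    f=cams.grab_frame(n)
    print(n,proj(f,[[620.4,140.8,133],[620.4,140.8,147],[620,141,72],[620,141,12]]).round(1).tolist())
    for q in ("case_base","case_latches"): print([(r["rect"],r["score"]) for r in finder.boxes_of(q,n)])
f=cams.grab_frame("scene");cv2.imwrite("pics/z2.png",cv2.resize(f["color"][130:310,170:330],None,fx=3.3,fy=3.3,interpolation=cv2.INTER_CUBIC)[:,:,::-1])
E
```

```text
[623.54061741 141.29790185 151.72110561] [ 1.79449248e+02 -1.22045833e-01  8.89111886e+01] 0.5988247437358251 4.8833
scene [[246.1, 209.0], [245.1, 202.0], [250.0, 238.1], [253.5, 264.2]]
[([215.7, 222.3, 69.8, 59.6], 0.91)]
[([214.1, 221.0, 73.3, 64.3], 0.96)]
top [[232.0, 180.4], [230.3, 179.6], [238.4, 183.5], [244.0, 186.0]]
[([240.2, 171.2, 32.1, 27.1], 0.63), ([308.5, 115.0, 25.3, 45.3], 0.44)]
[([230.7, 172.1, 42.3, 26.4], 0.63)]
```

View pics/z2.png

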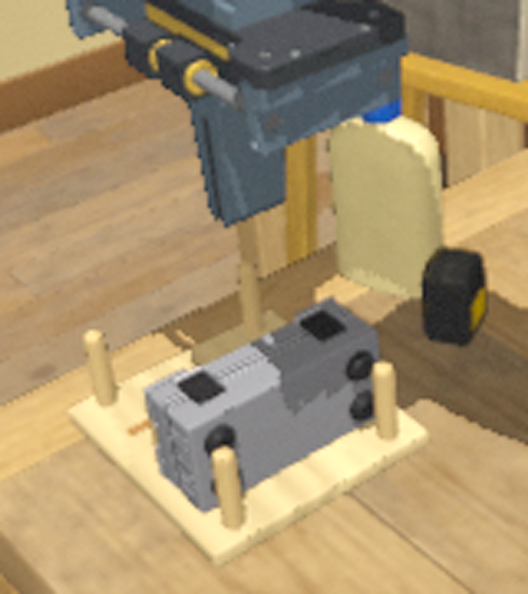

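```bash
python3 - <<'E'
from h import *
print(env.finger_overhang,[a for a in dir(env) if a[0]!='_'],[a for a in dir(status) if a[0]!='_'],[a for a in dir(finder) if a[0]!='_'])
s=status.state();print(s)
E
```

```text
14.0 ['Unreachable', 'finger_overhang', 'job_done'] ['state'] ['boxes_of', 'trace']
{'time_s': 5.2333, 'qpos': array([ 1.17424943e+01,  2.57038356e+01,  8.54913480e+01, -2.57308049e-03,
        6.89445691e+01,  1.28304987e+01]), 'qvel': array([ 0.04773576, -0.06726316, -0.3885864 , -0.0871498 ,  0.14704329,
       -0.01211525]), 'effort': array([ 5.70248267e-04, -4.77798200e+01, -2.27392977e+01,  7.76432524e-02,
        2.96419649e-02, -2.30570195e-04]), 'ee_pos': array([619.85539439, 140.57605486, 145.2191633 ]), 'ee_rot': array([-1.79864269e+02,  3.33736398e-02,  8.89129625e+01]), 'force': array([ 0.41050749, -0.01950575, -1.04475527]), 'torque': array([ 0.02936992, -0.0441199 ,  0.01917625]), 'gripper_force': 0.0, 'gripper_width': 0.4487003380889793}
```

```bash
python3 - <<'E'
from h import *
f=cams.grab_frame("scene")
for name,p,yaw,ys in(("start",(433,-378.3),48.86,((45.5,59),(-59,-45.5))),("now",(620,140.7),88.9,((-13.5,13.5),))):
  y=np.array([np.sin(np.radians(yaw)),-np.cos(np.radians(yaw)),0]);x=np.array([np.cos(np.radians(yaw)),np.sin(np.radians(yaw)),0])
  z0=195.3 if name=="start" else 145.7
  for yy in ys:
    for dz in(14,-20,-40): print(name,yy,dz,proj(f,[np.array([*p,z0-dz])+a*y+b*x for a in yy for b in(-16,16)]).round().astype(int).tolist())
a=cv2.imread("pics/scene0.png")[0:140,460:600]
c=f["color"][130:230,170:310,::-1]
cv2.imwrite("pics/z3.png",np.hstack([cv2.resize(a,None,fx=4,fy=4),cv2.resize(c,None,fx=4,fy=4)[:,:].copy() if 0 else cv2.copyMakeBorder(cv2.resize(c,(240,171)),0,560-171,0,0,0)]))
E
```

```text
start (45.5, 59) 14 [[510, 115], [495, 116], [507, 113], [493, 113]]
start (45.5, 59) -20 [[514, 100], [498, 100], [511, 98], [496, 98]]
start (45.5, 59) -40 [[516, 90], [500, 91], [513, 88], [498, 89]]
start (-59, -45.5) 14 [[532, 137], [515, 137], [529, 134], [512, 134]]
start (-59, -45.5) -20 [[536, 120], [519, 120], [533, 117], [516, 118]]
start (-59, -45.5) -40 [[539, 110], [522, 110], [536, 107], [519, 107]]
now (-13.5, 13.5) 14 [[259, 209], [243, 217], [250, 203], [234, 210]]
now (-13.5, 13.5) -20 [[257, 192], [240, 199], [248, 186], [231, 193]]
now (-13.5, 13.5) -40 [[256, 181], [239, 189], [246, 175], [229, 182]]
```

View pics/z3.png

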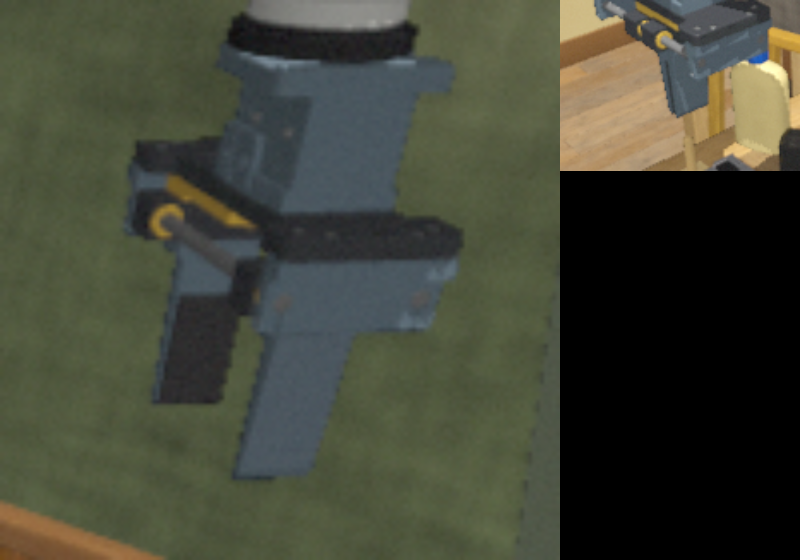

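The reported TCP looks about 35 mm too low: the fingertips show about 21 mm behind it. Seen at (519–537,118) and (498–514,101) in the start picture, where 14 mm ahead would put them near row 135 and 115. That's why the fingers closed above the case. I'll allow for the offset, re-open and go deeper.

>>> {"op": "apply_moves", "data": {
  "increments": [
    [1,0,0,-0.01,0,0,0],
    [1,0,0,-0.01,0,0,0],
    [1,0,0,-0.01,0,0,0],
    [1,0,0,-0.01,0,0,0],
    [1,0,0,-0.01,0,0,0]
  ]
}}

```text
time_s: 5.7
ee_pos: [620.1, 140.6, 94.9]
ee_rot: [-179.9, 0.0, 88.9]
force: [0.0, 0.5, 0.0]
gripper_width: 31.0
gripper_force: 0.0
```

>>> {"op": "apply_moves", "data": {
  "increments": [
    [1,0,0,-0.005,0,0,0],
    [1,0,0,-0.005,0,0,0],
    [1,0,0,0,0,0,0],
    [1,0,0,0,0,0,0],
    [1,0,0,0,0,0,0]
  ]
}}

```text
time_s: 6.12
ee_pos: [621.0, 140.8, 87.1]
ee_rot: [179.9, -0.0, 88.9]
force: [-0.3, 0.2, -0.2]
gripper_width: 64.2
gripper_force: 0.0
```

```bash
python3 - <<'E'
from h import *
f=cams.grab_frame("scene");s=status.state();print(s["ee_pos"],s["gripper_width"],s["time_s"])
for t in(35,56,70): print(t,proj(f,[[620+a,140.7+b,86+t-35] for a in(-59,-45.5,45.5,59) for b in(-16,16)]).round().astype(int).tolist())
cv2.imwrite("pics/z4.png",cv2.resize(f["color"][150:300,190:310],None,fx=4,fy=4,interpolation=cv2.INTER_CUBIC)[:,:,::-1])
E
```

```text
[621.03465844 140.79779298  87.23584777] 68.40940734281523 6.1667
35 [[278, 243], [262, 252], [273, 239], [257, 248], [242, 217], [227, 224], [238, 214], [223, 221]]
56 [[277, 233], [261, 241], [272, 229], [256, 238], [241, 207], [225, 215], [236, 204], [221, 211]]
70 [[276, 226], [260, 234], [271, 222], [255, 231], [240, 201], [224, 208], [235, 198], [220, 205]]
```

View pics/z4.png

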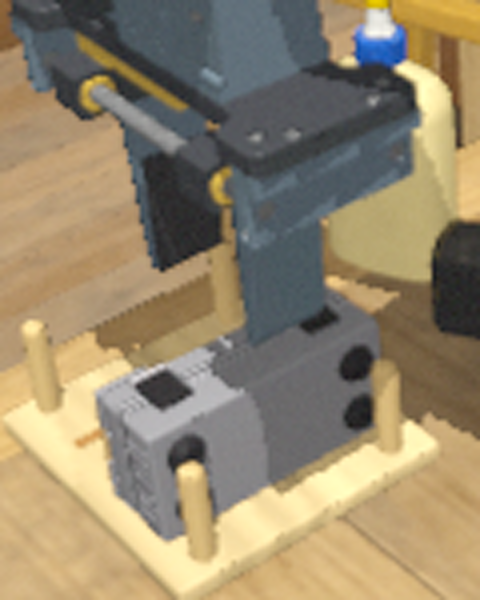

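The near fingertip's lower corner is at about (252,236), so the tip is at z ≈ 110 with the reported TCP at 87. That matches a tip roughly 23 mm behind the reported TCP. Going down.

>>> {"op": "apply_moves", "data": {
  "increments": [
    [1,0,0,0,0,0,0],
    [1,0,0,-0.005,0,0,0],
    [1,0,0,-0.015,0,0,0],
    [1,0,0,-0.015,0,0,0],
    [1,0,0,-0.015,0,0,0]
  ]
}}

```text
time_s: 6.58
ee_pos: [620.7, 140.7, 36.2]
ee_rot: [179.9, -0.0, 88.9]
force: [-0.6, 0.3, -0.1]
gripper_width: 91.1
gripper_force: 0.0
```

>>> {"op": "apply_moves", "data": {
  "increments": [
    [1,0,0,-0.012,0,0,0],
    [1,0,0,-0.008,0,0,0],
    [-1,0,0,0,0,0,0],
    [-1,0,0,0,0,0,0],
    [-1,0,0,0,0,0,0]
  ]
}}

```text
time_s: 7.0
ee_pos: [621.3, 140.8, 17.3]
ee_rot: [179.9, -0.0, 88.9]
force: [0.2, 0.1, 0.8]
gripper_width: 73.7
gripper_force: 0.0
```

>>> {"op": "apply_moves", "data": {
  "increments": [
    [-1,0,0,0,0,0,0],
    [-1,0,0,0,0,0,0],
    [-1,0,0,0,0,0,0],
    [-1,0,0,0,0,0,0],
    [-1,0,0,0,0,0,0]
  ]
}}

```text
time_s: 7.42
ee_pos: [620.1, 140.7, 16.8]
ee_rot: [-180.0, 0.0, 88.9]
force: [-3.4, -0.1, 2.7]
gripper_width: 40.8
gripper_force: 1.5
```

>>> {"op": "apply_moves", "data": {
  "increments": [
    [-1,0,0,0,0,0,0],
    [-1,0,0,0,0,0,0],
    [-1,0,0,0,0,0,0]
  ],
  "newtons": 30
}}

```text
time_s: 7.67
ee_pos: [620.0, 140.6, 16.8]
ee_rot: [-179.9, 0.0, 88.9]
force: [-3.2, -1.1, 3.7]
gripper_width: 39.8
gripper_force: 30.0
```

>>> {"op": "apply_moves", "data": {
  "increments": [
    [-1,0,0,0.006,0,0,0],
    [-1,0,0,0.012,0,0,0],
    [-1,0,0,0.018,0,0,0],
    [-1,0,0,0.02,0,0,0],
    [-1,0,0,0.02,0,0,0]
  ]
}}

```text
time_s: 8.08
ee_pos: [620.7, 140.7, 93.6]
ee_rot: [180.0, 0.0, 88.9]
force: [-0.3, 0.1, -2.8]
gripper_width: 39.7
gripper_force: 30.0
```

>>> {"op": "apply_moves", "data": {
  "increments": [
    [-1,0,0,0.02,0,0,0],
    [-1,0,0,0.02,0,0,0],
    [-1,0,0,0.012,0,0,0],
    [-1,0,0,0.006,0,0,0],
    [-1,0,0,0,0,0,0]
  ]
}}

```text
time_s: 8.5
ee_pos: [621.6, 140.9, 152.6]
ee_rot: [179.8, -0.0, 88.9]
force: [0.1, 1.1, -2.6]
gripper_width: 39.8
gripper_force: 30.0
```

Held. Next I tilt the case base-down while carrying it to free bench.

>>> {"op": "apply_moves", "data": {
  "increments": [
    [-1,-0.008,-0.019,0,0,0,1.1],
    [-1,-0.008,-0.019,0,0,-5.9,0],
    [-1,-0.008,-0.019,0,0,-5.9,0],
    [-1,-0.008,-0.019,0,0,-5.9,0],
    [-1,-0.008,-0.019,0,0,-5.9,0]
  ]
}}

```text
time_s: 8.92
ee_pos: [579.1, 45.0, 149.8]
ee_rot: [156.2, 0.0, 90.0]
force: [1.2, 0.5, -3.8]
gripper_width: 39.9
gripper_force: 30.0
```

>>> {"op": "apply_moves", "data": {
  "increments": [
    [-1,-0.008,-0.019,-0.01,0,-5.9,0],
    [-1,-0.008,-0.019,-0.01,0,-5.9,0],
    [-1,-0.008,-0.018,-0.02,0,-5.9,0],
    [-1,0,0,-0.02,0,-5.7,0],
    [-1,0,0,0,0,0,0]
  ]
}}

```text
time_s: 9.33
ee_pos: [563.1, 28.1, 126.0]
ee_rot: [144.6, -2.7, 92.1]
force: [-0.4, -0.7, -3.9]
gripper_width: 40.0
gripper_force: 30.0
```

```bash
cat > m2.py <<'E'
from h import *
F={n:cams.grab_frame(n) for n in("scene","top")}
s=status.state();e=s["ee_pos"];print(e,s["ee_rot"],s["qpos"].round(),s["gripper_width"],s["time_s"])
t=-47*np.pi/180
M={}
for n in F:
    r=finder.trace("case",n); 
    for d in r: print(n,d["rect"],round(d["score"],2))
    M[n]=r
cv2.imwrite("pics/z5.png",cv2.resize(F["scene"]["color"][130:290,220:420],None,fx=3,fy=3,interpolation=cv2.INTER_CUBIC)[:,:,::-1])
xd=np.array([np.sin(-t),0,-np.cos(t)]);zd=np.array([np.cos(t),0,np.sin(-t)]);yd=np.array([0,1,0])
def P(h): return (np.vstack([CASE])-[30,0,6])@np.array([xd,yd,zd])+h
for h in([e[0]-10.7,e[1],e[2]-17.3],[e[0]-10.7,e[1],e[2]-17.3+35]):
  for n in F:
    uv=proj(F[n],P(np.array(h))); print(h[2].round(),n,uv.min(0).round(),(uv.max(0)-uv.min(0)).round())
E
python3 m2.py
```

```text
[565.58828598  27.99235748 127.91756076] [144.34370098  -2.54739578  92.20853104] [ -1.   8. 127.  21.  10. -22.] 39.78412496605839 9.4333
scene [285.9, 164.5, 65.0, 55.7] 0.61
top [255.9, 201.3, 74.7, 38.3] 0.61
111.0 scene [284. 163.] [82. 60.]
111.0 top [256. 200.] [72. 43.]
146.0 scene [283. 145.] [84. 61.]
146.0 top [253. 199.] [75. 45.]
```

View pics/z5.png

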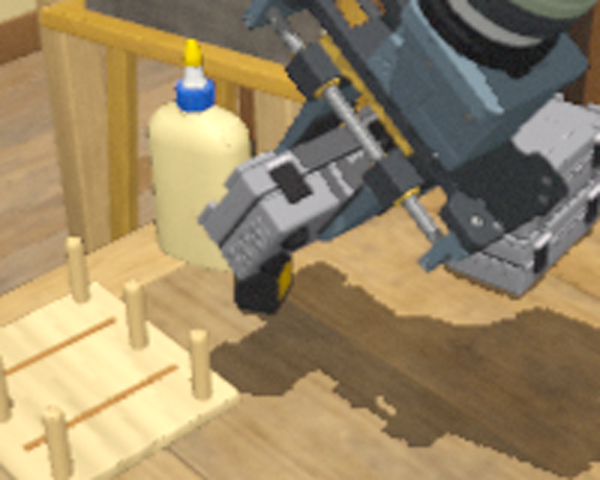

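The tilted hold shows the case base-down at about 36°. The tool has come up against the wrist singularity (J5 ≈ 10°), so I'll back out and log joints to model the arm and choose a heading that it can reach.

```bash
cat > log.py <<'E'
from workcell import status
import json
s=status.state();open("log.jsonl","a").write(json.dumps([s["qpos"].tolist(),s["ee_pos"].tolist(),s["ee_rot"].tolist()])+"\n")
print(s["qpos"].round(1),s["ee_pos"].round(1),s["ee_rot"].round(1),round(s["gripper_width"],1),s["time_s"])
E
python3 log.py
```

```text
[ -0.7   7.9 126.7  21.2  10.4 -21.8] [566.4  28.2 128.7] [144.2  -2.5  92.3] 40.2 9.5333
```

>>> {"op": "apply_moves", "data": {
  "increments": [
    [-1,0,0,0.01,0,6,0],
    [-1,0,0,0.01,0,6,0],
    [-1,0,0,0.01,0,6,0],
    [-1,0,0,0,0,0,0]
  ]
}}

```text
time_s: 9.87
ee_pos: [574.1, 29.3, 162.4]
ee_rot: [160.6, -3.2, 91.5]
force: [4.3, 1.0, -1.2]
gripper_width: 40.0
gripper_force: 30.0
```

```bash
python3 log.py
```

```text
[ -0.5  10.3 109.    5.6  41.5  -5.1] [574.1  29.3 162.4] [160.6  -3.2  91.5] 40.0 9.8667
```

>>> {"op": "apply_moves", "data": {
  "increments": [
    [-1,-0.01,0,0,0,0,7],
    [-1,-0.01,0,0,0,0,7],
    [-1,-0.01,0,0,0,0,7],
    [-1,-0.01,0,0,0,0,7],
    [-1,-0.01,0,0,0,0,7]
  ]
}}

```text
time_s: 10.28
ee_pos: [516.1, 29.1, 155.3]
ee_rot: [161.3, -3.2, 126.1]
force: [-0.2, -1.0, -2.7]
gripper_width: 40.2
gripper_force: 30.0
```

```bash
python3 log.py
```

```text
[ -8.4   9.  111.7  20.1  49.6 -55.7] [516.1  29.1 155.3] [161.3  -3.2 126.1] 40.2 10.2833
```

>>> {"op": "apply_moves", "data": {
  "increments": [
    [-1,-0.01,0,0,0,0,7],
    [-1,-0.01,0,0,0,0,7],
    [-1,-0.01,0,0,0,0,7],
    [-1,-0.01,0,0,0,0,7],
    [-1,0,0,0,0,0,0]
  ]
}}

```text
time_s: 10.7
ee_pos: [476.6, 28.6, 155.1]
ee_rot: [161.4, -3.3, 153.8]
force: [-0.3, -0.1, -3.5]
gripper_width: 39.3
gripper_force: 30.0
```

```bash
python3 log.py
cat > kin.py <<'E'
import numpy as np, json
from scipy.optimize import least_squares
from scipy.spatial.transform import Rotation as Ro
Rx=lambda a:Ro.from_euler('x',a,degrees=True);Ry=lambda a:Ro.from_euler('y',a,degrees=True);Rz=lambda a:Ro.from_euler('z',a,degrees=True)
def fk(q,p):
    L1,L2,e,h,a,Lt,d=p[:7]; s4,s6,o6=-1 if len(p)<8 else p[7],1,0
    R1=Rz(q[0]);R2=R1*Ry(q[1]);R3=R2*Ry(q[2])
    X=np.array([0,0,h])+R1.apply([a,d,0])+R2.apply([0,0,L1])+R3.apply([e,0,L2])
    R6=R3*Rz(p[7]*q[3])*Ry(q[4])*Rz(p[8]*q[5])
    return X+R6.apply([0,0,Lt]),R6
def load():
    D=[([-42.284,18.312,89.639,0,72.044,-1.146],[433.059,-378.292,195.576],[180,0,48.86]),
       ([11.820,23.9475,81.020,-.034,75.086,12.828],[620.4,141.4,195.2],[-180,0,89.0]),
       ([11.742,25.704,85.491,0,68.945,12.830],[620,140.7,145.7],[-180,0,88.91])]
    return D+[tuple(json.loads(l)) for l in open("log.jsonl")]
E
python3 - <<'E'
from kin import *
D=load();best=None
for s4 in(1,-1):
  for s6 in(1,-1):
    # fixed tool rotation offset from pose 0
    R0=fk(D[0][0],[1,1,0,0,0,0,0,s4,s6])[1].inv()*Ro.from_euler('xyz',D[0][2],degrees=True)
    def res(p,full=0):
        r=[]
        for i,(q,x,e) in enumerate(D):
            X,R=fk(q,[*p,s4,s6]); w=3 if i==0 else 1
            r+=list((X-np.array(x))*w)
        return np.array(r)
    s=least_squares(res,[580,430,0,150,0,350,10],loss='soft_l1')
    rot=[np.degrees((fk(q,[1]*7+[s4,s6])[1]*R0*Ro.from_euler('xyz',e,degrees=True).inv()).magnitude()).round(1) for q,x,e in D]
    print(s4,s6,s.cost.round(1),s.x.round(1),rot,R0.as_euler('xyz',degrees=True).round(1)); print(res(s.x).reshape(-1,3).round(1).tolist())
E
```

```text
[-11.8  10.1 110.2  21.8  59.9 -86.1] [476.6  28.6 155.1] [161.4  -3.3 153.8] 39.3 10.7
1 1 0.1 [591.7 417.   25.1 140.3  -0.  354.   11.5] [np.float64(0.0), np.float64(0.1), np.float64(0.1), np.float64(0.0), np.float64(0.0), np.float64(0.0), np.float64(0.0)] [ 0.  0. 90.]
[[0.0, 0.0, 0.1], [0.0, -0.0, -0.1], [-0.1, -0.1, -0.4], [-0.0, 0.0, -0.0], [0.0, 0.0, 0.0], [0.0, -0.0, 0.0], [0.0, -0.0, 0.0]]
1 -1 0.1 [591.7 417.   25.1 140.3  -0.  354.   11.5] [np.float64(0.0), np.float64(27.9), np.float64(28.0), np.float64(41.3), np.float64(7.8), np.float64(109.2), np.float64(170.0)] [ 0.   0.  87.7]
[[0.0, 0.0, 0.1], [0.0, -0.0, -0.1], [-0.1, -0.1, -0.4], [-0.0, 0.0, -0.0], [0.0, 0.0, 0.0], [0.0, -0.0, 0.0], [0.0, -0.0, 0.0]]
-1 1 444.1 [ 504.2  291.2 -100.3 -101.6  110.2  187.3   13.4] [np.float64(0.0), np.float64(0.1), np.float64(0.1), np.float64(42.4), np.float64(11.2), np.float64(40.2), np.float64(43.7)] [ 0.  0. 90.]
[[7.7, 0.8, -0.3], [-14.4, -0.8, -1.6], [0.2, 1.9, 8.0], [-0.5, -33.5, -15.8], [-8.7, -32.9, 0.1], [-0.1, -141.3, 1.5], [9.2, -177.8, 1.6]]
-1 -1 444.1 [ 504.2  291.2 -100.3 -101.6  110.2  187.3   13.4] [np.float64(0.0), np.float64(27.9), np.float64(28.0), np.float64(7.5), np.float64(7.4), np.float64(87.0), np.float64(149.0)] [ 0.   0.  87.7]
[[7.7, 0.8, -0.3], [-14.4, -0.8, -1.6], [0.2, 1.9, 8.0], [-0.5, -33.5, -15.8], [-8.7, -32.9, 0.1], [-0.1, -141.3, 1.5], [9.2, -177.8, 1.6]]
```

```bash
cat >> kin.py <<'E'
P=[591.7,417.0,25.1,140.3,0,354.0,11.5]
LO=np.array([-177.97,-48.28,12.27,-77.06,2.81,-146.56]);HI=np.array([177.97,115.42,149.76,257.06,150.46,146.56])
def ik(X,R):  # R: Rotation of tool; returns list of in-any-range solutions
    L1,L2,e,h,a,Lt,d=P
    M=R.as_matrix();W=np.array(X)-Lt*M[:,2]
    r=np.hypot(W[0],W[1])
    if r<abs(d): return []
    q1=np.degrees(np.arctan2(W[1],W[0])-np.arcsin(d/r));rr=np.sqrt(r*r-d*d);zz=W[2]-h
    l2=np.hypot(L2,e);off=np.degrees(np.arctan2(e,L2));D=np.hypot(rr,zz)
    if D>L1+l2 or D<abs(L1-l2): return []
    i=np.degrees(np.arccos((D*D-L1**2-l2**2)/(2*L1*l2)));q3=i-off
    g=np.degrees(np.arctan2(rr,zz));q2=g-np.degrees(np.arctan2(l2*np.sin(np.radians(i)),L1+l2*np.cos(np.radians(i))))
    R3=Rz(q1)*Ry(q2+q3);m=(R3.inv()*R*Rz(90).inv()).as_matrix()
    out=[]
    for s in(1,-1):
        q5=s*np.arccos(np.clip(m[2,2],-1,1));q4=np.arctan2(s*m[1,2],s*m[0,2]);q6=np.arctan2(s*m[2,1],-s*m[2,0])
        if s<0: continue
        q=np.array([q1,q2,q3,*np.degrees([q4,q5,q6])])
        for k in(0,360):
            qq=q.copy();qq[3]+=k
            if qq[3]>HI[3]: continue
            out.append(qq)
    return out
def tool(head,tilt): # tool down with y along heading, then tilted so z points to heading
    c,s=np.cos(np.radians(head)),np.sin(np.radians(head));h=np.array([c,s,0]);z=np.array([0,0,1.])
    t=np.radians(tilt);d=np.sin(t)*h-np.cos(t)*z;y=np.cos(t)*h+np.sin(t)*z
    return Ro.from_matrix(np.array([np.cross(y,d),y,d]).T)
def margin(q): return np.minimum(q-LO,HI-q).min()
E
python3 - <<'E'
from kin import *
D=load()
for q,x,e in D[-1:]:
    print(np.round(q,1),[s.round(1) for s in ik(x,Ro.from_euler('xyz',e,degrees=True))])
for (x,y) in((450,0),(500,0),(540,0),(450,60),(500,60),(540,60),(450,100),(500,110),(400,0),(400,80),(540,-30)):
  for head in range(-180,180,15):
    for q in ik([x,y,17.3],tool(head,47)):
        m=margin(q)
        if m>4: print((x,y),head,q.round(0),round(m,1))
E
```

```text
[-11.8  10.1 110.2  21.8  59.9 -86.1] [array([-11.8,  10.1, 110.3,  21.8,  59.9, -86.1])]
```

```bash
python3 - <<'E'
from kin import *
L=[]
for x in range(300,760,30):
  for y in range(-300,301,30):
    for tilt in(45,):
     for head in range(-180,180,15):
      for q in ik([x,y,19],tool(head,tilt)):
        L.append((margin(q),x,y,head,q.round(0)))
L.sort(key=lambda t:-t[0])
for l in L[:12]:print(l)
seen=set()
for l in L:
    k=(l[3]-np.degrees(np.arctan2(l[2],l[1])))//30
    if k not in seen: seen.add(k);print(k*30,l)
E
```

```text
(np.float64(31.639905067385143), 750, -300, 30, array([ -40.,   42.,   92.,   63.,   48., -115.]))
(np.float64(31.57163766194691), 750, 300, 75, array([   4.,   43.,   91.,   62.,   49., -115.]))
(np.float64(31.06824498731882), 750, 300, 60, array([   7.,   39.,  100.,   75.,   36., -115.]))
(np.float64(30.838651790776964), 750, -300, 15, array([ -37.,   39.,  100.,   77.,   35., -116.]))
(np.float64(30.412717237047687), 750, -270, 30, array([ -38.,   41.,   94.,   65.,   46., -116.]))
(np.float64(30.242824933875852), 750, 270, 75, array([   1.,   43.,   91.,   61.,   51., -116.]))
(np.float64(30.10993110023651), 750, -300, 45, array([ -41.,   47.,   81.,   53.,   62., -116.]))
(np.float64(29.89314263894157), 750, 300, 90, array([   3.,   47.,   80.,   53.,   63., -117.]))
(np.float64(29.80960131439342), 750, 270, 60, array([   4.,   39.,  100.,   74.,   38., -117.]))
(np.float64(29.316192158717385), 750, -270, 45, array([ -39.,   45.,   84.,   55.,   59., -117.]))
(np.float64(29.187925710490035), 750, -240, 30, array([ -35.,   40.,   97.,   68.,   44., -117.]))
(np.float64(29.046670
[... 1017 characters left out ...]
385943238946), 750, -150, -30, array([ -4.,  34., 113., 245.,  20., 136.]))
-180.0 (np.float64(-3.827585360960228), 750, -150, -165, array([ -6.,  77.,   9., -20., 135., 150.]))
150.0 (np.float64(-5.5848104761830655), 750, 150, 165, array([   4.,   77.,    9.,   19.,  135., -152.]))
-210.0 (np.float64(-10.22687504986709), 690, 300, -180, array([  17.,   75.,   16.,   16.,  132., -157.]))
-240.0 (np.float64(-15.175536539667775), 510, 300, -180, array([  21.,   52.,   68.,   15.,  102., -162.]))
210.0 (np.float64(-19.858488831443168), 300, -300, 165, array([-35.,  41.,  96., -14.,  87., 166.]))
180.0 (np.float64(-20.314227196665087), 330, -300, 165, array([-34.,  42.,  92., -13.,  89., 167.]))
```

```bash
python3 - <<'E'
from kin import *
L=[]
for x in range(400,700,20):
  for y in range(-200,201,20):
     for head in range(-180,180,10):
      for q in ik([x,y,19],tool(head,46)):
        if margin(q)>1.5: L.append((round(margin(q),1),x,y,head,q.round(0)))
L.sort(key=lambda t:t[1])
print(len(L))
for x in sorted({l[1] for l in L}):
  for s in(1,-1):
    k=[l for l in L if l[1]==x and l[3]*s>0 and abs(l[2])<100]
    for l in sorted(k,key=lambda t:-t[0])[:3]: print(l)
E
```

```text
2699
(np.float64(2.2), 520, -80, 70, array([ -38.,   34.,  113.,   51.,   62., -144.]))
(np.float64(2.2), 520, 80, 90, array([ -20.,   35.,  111.,   49.,   64., -144.]))
(np.float64(2.0), 520, -60, 70, array([ -36.,   34.,  115.,   52.,   61., -145.]))
(np.float64(3.1), 520, -80, -90, array([ 17.,  35., 111., -51.,  63., 143.]))
(np.float64(3.1), 520, 80, -70, array([ 35.,  34., 113., -52.,  61., 143.]))
(np.float64(2.9), 520, 60, -70, array([ 33.,  34., 115., -54.,  60., 144.]))
(np.float64(3.9), 540, -80, 70, array([ -36.,   35.,  111.,   51.,   63., -143.]))
(np.float64(3.8), 540, 80, 80, array([ -20.,   34.,  115.,   56.,   58., -143.]))
(np.float64(3.8), 540, 80, 90, array([ -19.,   36.,  109.,   49.,   64., -143.]))
(np.float64(4.9), 540, 80, -70, array([ 34.,  35., 111., -53.,  61., 142.]))
(np.float64(4.8), 540, -80, -90, array([ 17.,  36., 109., -50.,  63., 142.]))
(np.float64(4.7), 540, -80, -80, array([ 18.,  34., 115., -58.,  57., 142.]))
(np.float64(5.7), 560, -80, 70, array([ -35.,   36.,  108.,   51.,   63., -141.]))
(np.float64(5.7), 560, 80, 80, array([ -20.,   35., 
[... 2556 characters left out ...]
, 80, -60, array([ 28.,  38., 102., -60.,  57., 131.]))
(np.float64(15.7), 660, -80, -80, array([ 14.,  40.,  98., -55.,  61., 131.]))
(np.float64(15.5), 660, -60, -70, array([ 16.,  38., 104., -61.,  55., 131.]))
(np.float64(16.9), 680, -80, 60, array([ -30.,   39.,  100.,   58.,   58., -130.]))
(np.float64(16.8), 680, 80, 70, array([ -16.,   39.,  102.,   61.,   55., -130.]))
(np.float64(16.7), 680, -60, 60, array([ -28.,   39.,  101.,   59.,   57., -130.]))
(np.float64(17.7), 680, 80, -60, array([ 27.,  39., 100., -59.,  57., 129.]))
(np.float64(17.5), 680, -80, -80, array([ 14.,  41.,  95., -54.,  62., 129.]))
(np.float64(17.4), 680, -40, -70, array([ 18.,  39., 100., -59.,  57., 129.]))
```

```bash
cat >> kin.py <<'E'
def sim(X,R,rows):
    X=np.array(X,float);last=None;out=[]
    for r in rows:
        X=X+np.array(r[1:4])*1000;R=Ro.from_rotvec(r[4:7],degrees=True)*R
        s=ik(X,R)
        if last is None or not s: q=s[0] if s else None
        else: q=min(s,key=lambda a:np.abs(a-last).max())
        out.append((X.round(0),q.round(0) if q is not None else None,None if last is None or q is None else np.abs(q-last).max().round(1),None if q is None else margin(q).round(1)));last=q
    return out,X,R
E
python3 - <<'E'
from kin import *
q,x,e=load()[-1];R=Ro.from_euler('xyz',e,degrees=True);X=np.array(x)
rv=(tool(63.8,0)*R.inv()).as_rotvec(degrees=True);print("untilt",rv.round(1))
rows=[[0,0,0,0.01,*(rv/3)]]*3+[[0,.003,-.0034,0,0,0,-6.85]]*21+[[0,0,0,-.008,-6.47,-1.14,0]]*7
o,X,R=sim(X,R,rows)
for i in(0,2,3,10,17,23,24,26,28,29,30):print(o[i])
print(X,R.as_euler('xyz',degrees=True)); R2=tool(-80,46);print((R2*R.inv()).magnitude()*57)
for z in(80,50,20): 
    for xy in((530,-40),(550,-40),(560,-45)): print(xy,z,[(s.round(0),margin(s).round(1)) for s in ik([*xy,z],R2)])
E
```

```text
untilt [-18.1   5.3   0.5]
(array([477.,  29., 165.]), array([ -7.,  10., 108.,  14.,  61., -77.]), None, np.float64(42.0))
(array([477.,  29., 185.]), array([  2.,  10., 103.,   0.,  67., -62.]), np.float64(7.2), np.float64(47.0))
(array([480.,  25., 185.]), array([  2.,  10., 102.,  -0.,  67., -55.]), np.float64(6.4), np.float64(47.4))
(array([501.,   1., 185.]), array([ -1.,  12., 100.,   0.,  68., -10.]), np.float64(6.5), np.float64(49.7))
(array([522., -22., 185.]), array([-4., 14., 97.,  0., 69., 35.]), np.float64(6.5), np.float64(52.3))
(array([540., -43., 185.]), array([-6., 16., 95.,  0., 69., 74.]), np.float64(6.5), np.float64(54.7))
(array([540., -43., 177.]), array([-2., 15., 97., -7., 66., 81.]), np.float64(7.0), np.float64(52.7))
(array([540., -43., 161.]), array([  7.,  16., 101., -22.,  63.,  97.]), np.float64(8.2), np.float64(48.6))
(array([540., -43., 145.]), array([ 15.,  19., 105., -37.,  64., 114.]), np.float64(8.4), np.float64(32.6))
(array([540., -43., 137.]), array([ 18.,  22., 107., -43.,  66., 122.]), np.float64(8.0), np.float64(24.6))
(array([540., -43., 12
[... 210 characters left out ...]
 [(array([ 22.,  28., 112., -51.,  64., 136.]), np.float64(10.8))]
(550, -40) 80 [(array([ 21.,  29., 109., -51.,  65., 134.]), np.float64(12.3))]
(560, -45) 80 [(array([ 21.,  30., 108., -52.,  65., 133.]), np.float64(13.2))]
(530, -40) 50 [(array([ 22.,  31., 113., -53.,  62., 139.]), np.float64(7.3))]
(550, -40) 50 [(array([ 21.,  32., 110., -53.,  62., 138.]), np.float64(8.9))]
(560, -45) 50 [(array([ 21.,  32., 109., -53.,  62., 137.]), np.float64(9.8))]
(530, -40) 20 [(array([ 22.,  34., 114., -55.,  60., 143.]), np.float64(3.7))]
(550, -40) 20 [(array([ 21.,  35., 112., -54.,  60., 141.]), np.float64(5.5))]
(560, -45) 20 [(array([ 21.,  35., 110., -55.,  60., 140.]), np.float64(6.4))]
```

>>> {"op": "apply_moves", "data": {
  "increments": [
    [-1,0,0,0.01,-6.03,1.77,0.17],
    [-1,0,0,0.01,-6.03,1.77,0.17],
    [-1,0,0,0.01,-6.03,1.77,0.17],
    [-1,0.003,-0.0034,0,0,0,-6.85],
    [-1,0.003,-0.0034,0,0,0,-6.85]
  ]
}}

```text
time_s: 11.12
ee_pos: [484.8, 25.2, 186.7]
ee_rot: [179.7, 0.2, 139.8]
force: [-0.3, -0.2, -3.8]
gripper_width: 39.9
gripper_force: 30.0
```

>>> {"op": "apply_moves", "data": {
  "increments": [
    [-1,0.003,-0.0034,0,0,0,-6.85],
    [-1,0.003,-0.0034,0,0,0,-6.85],
    [-1,0.003,-0.0034,0,0,0,-6.85],
    [-1,0.003,-0.0034,0,0,0,-6.85],
    [-1,0.003,-0.0034,0,0,0,-6.85]
  ]
}}

```text
time_s: 11.53
ee_pos: [498.9, 6.2, 185.7]
ee_rot: [179.7, -0.0, 105.3]
force: [-0.2, -0.7, -3.3]
gripper_width: 39.7
gripper_force: 30.0
```

>>> {"op": "apply_moves", "data": {
  "increments": [
    [-1,0.003,-0.0034,0,0,0,-6.85],
    [-1,0.003,-0.0034,0,0,0,-6.85],
    [-1,0.003,-0.0034,0,0,0,-6.85],
    [-1,0.003,-0.0034,0,0,0,-6.85],
    [-1,0.003,-0.0034,0,0,0,-6.85]
  ]
}}

```text
time_s: 11.95
ee_pos: [513.9, -10.9, 185.7]
ee_rot: [179.7, -0.1, 71.0]
force: [0.1, -0.0, -2.8]
gripper_width: 39.9
gripper_force: 30.0
```

>>> {"op": "apply_moves", "data": {
  "increments": [
    [-1,0.003,-0.0034,0,0,0,-6.85],
    [-1,0.003,-0.0034,0,0,0,-6.85],
    [-1,0.003,-0.0034,0,0,0,-6.85],
    [-1,0.003,-0.0034,0,0,0,-6.85],
    [-1,0.003,-0.0034,0,0,0,-6.85]
  ]
}}

```text
time_s: 12.37
ee_pos: [529.0, -27.9, 185.7]
ee_rot: [179.8, -0.2, 36.8]
force: [-0.3, -0.7, -3.6]
gripper_width: 40.0
gripper_force: 30.0
```

>>> {"op": "apply_moves", "data": {
  "increments": [
    [-1,0.003,-0.0034,0,0,0,-6.85],
    [-1,0.003,-0.0034,0,0,0,-6.85],
    [-1,0.003,-0.0034,0,0,0,-6.85],
    [-1,0.003,-0.0034,0,0,0,-6.85]
  ]
}}

```text
time_s: 12.7
ee_pos: [541.0, -41.5, 185.6]
ee_rot: [179.8, -0.2, 9.4]
force: [-0.4, 0.1, -2.9]
gripper_width: 40.0
gripper_force: 30.0
```

>>> {"op": "apply_moves", "data": {
  "increments": [
    [-1,0,0,-0.008,-6.47,-1.14,0],
    [-1,0,0,-0.008,-6.47,-1.14,0],
    [-1,0,0,-0.008,-6.47,-1.14,0],
    [-1,0,0,-0.008,-6.47,-1.14,0]
  ]
}}

```text
time_s: 13.03
ee_pos: [541.5, -40.6, 154.5]
ee_rot: [153.4, -0.6, 9.9]
force: [-1.8, 0.4, -4.7]
gripper_width: 39.6
gripper_force: 30.0
```

>>> {"op": "apply_moves", "data": {
  "increments": [
    [-1,0,0,-0.008,-6.47,-1.14,0],
    [-1,0,0,-0.008,-6.47,-1.14,0],
    [-1,0,0,-0.008,-6.47,-1.14,0],
    [-1,0,0,0,0,0,0],
    [-1,0,0,0,0,0,0]
  ]
}}

```text
time_s: 13.45
ee_pos: [539.9, -39.6, 128.0]
ee_rot: [134.1, -0.0, 10.2]
force: [1.2, -0.2, -2.8]
gripper_width: 40.1
gripper_force: 30.0
```

```bash
python3 log.py; cat > m3.py <<'E'
from h import *
F={n:cams.grab_frame(n) for n in("scene","top")}
s=status.state();e=s["ee_pos"];Rt=Ro.from_euler('xyz',s["ee_rot"],degrees=True).as_matrix()
B=np.array([Rt[:,2],np.cross(Rt[:,1],Rt[:,2]),Rt[:,1]]) # rows: case x (=tool z), y, z (=tool y)
for k in(35,0):   # tool shorter by k
  for n in F:
    # case hinge face at x_c=30; reported TCP at x_c=26 for k=35; box mid z 26
    pts=(CASE-[26-(35-k),0,26])@B+e
    uv=proj(F[n],pts);print(k,n,uv.min(0).round(),(uv.max(0)-uv.min(0)).round())
    pz=(CASE-[26-(35-k),0,26])@B+e; print("minz",pz[:,2].min().round(1))
for n in F: print(n,[(np.round(d["rect"]).tolist(),round(d["score"],2)) for d in finder.boxes_of("case",n)])
o=[cv2.resize(F["scene"]["color"][130:290,240:440],None,fx=2,fy=2),cv2.resize(F["top"]["color"][120:280,250:450],None,fx=2,fy=2)]
cv2.imwrite("pics/z6.png",np.hstack(o)[:,:,::-1])
E
python3 m3.py
```

```text
[ 21.8  24.9 108.  -49.1  68.4 129.6] [539.9 -39.6 128. ] [134.1  -0.   10.2] 40.1 13.45
35 scene [311. 155.] [81. 54.]
minz 113.5
35 top [297. 190.] [53. 75.]
minz 113.5
0 scene [320. 162.] [78. 52.]
minz 89.1
0 top [311. 189.] [51. 72.]
minz 89.1
scene [([340.0, 169.0, 53.0, 40.0], 0.57)]
top [([299.0, 193.0, 53.0, 69.0], 0.59), ([367.0, 210.0, 9.0, 24.0], 0.45)]
```

View pics/z6.png

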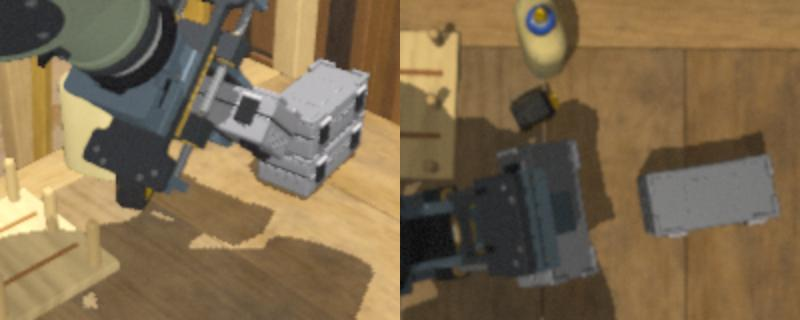

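The case is held tilted about 46° over free bench between the rack and the column, at about (345,228) in the top picture. Its outline fits the offset model, so I'm lowering it.

>>> {"op": "apply_moves", "data": {
  "increments": [
    [-1,0.002,0,-0.02,0,0,0],
    [-1,0.002,0,-0.025,0,0,0],
    [-1,0.002,0,-0.025,0,0,0],
    [-1,0.002,0,-0.015,0,0,0],
    [-1,0,0,-0.005,0,0,0]
  ]
}}

```text
time_s: 14.07
ee_pos: [548.4, -42.5, 39.5]
ee_rot: [134.0, -0.1, 9.9]
force: [0.5, -0.6, -3.0]
gripper_width: 40.0
gripper_force: 30.0
```

>>> {"op": "apply_moves", "data": {
  "increments": [
    [-1,0,0,-0.005,0,0,0],
    [-1,0,0,-0.004,0,0,0],
    [-1,0,0,-0.003,0,0,0],
    [-1,0,0,-0.002,0,0,0],
    [-1,0,0,0,0,0,0]
  ]
}}

```text
time_s: 14.48
ee_pos: [548.6, -41.6, 27.0]
ee_rot: [133.9, -0.2, 10.0]
force: [-0.2, -1.0, -2.7]
gripper_width: 39.9
gripper_force: 30.0
```

>>> {"op": "apply_moves", "data": {
  "increments": [
    [-1,0,0,-0.003,0,0,0],
    [-1,0,0,-0.003,0,0,0],
    [-1,0,0,0,0,0,0]
  ]
}}

```text
time_s: 14.73
ee_pos: [548.2, -41.6, 20.3]
ee_rot: [133.9, -0.1, 10.0]
force: [0.3, -0.3, -3.1]
gripper_width: 40.0
gripper_force: 30.0
```

>>> {"op": "apply_moves", "data": {
  "increments": [
    [-1,0,0,-0.002,0,0,0],
    [-1,0,0,-0.001,0,0,0],
    [-1,0,0,0,0,0,0]
  ]
}}

```text
time_s: 14.98
ee_pos: [548.5, -41.6, 17.7]
ee_rot: [133.9, -0.1, 10.0]
force: [0.4, 0.7, -2.3]
gripper_width: 40.3
gripper_force: 30.0
```

>>> {"op": "apply_moves", "data": {
  "increments": [
    [-1,0,0,-0.002,0,0,0],
    [-1,0,0,0,0,0,0]
  ]
}}

```text
time_s: 15.15
ee_pos: [548.6, -41.8, 17.5]
ee_rot: [133.7, -0.2, 10.0]
force: [-1.9, 5.3, 7.3]
gripper_width: 39.8
gripper_force: 30.0
```

>>> {"op": "apply_moves", "data": {
  "increments": [
    [-1,0,0,-0.002,0,0,0],
    [-1,0,0,0,0,0,0]
  ]
}}

```text
time_s: 15.32
ee_pos: [548.7, -41.8, 17.4]
ee_rot: [133.6, -0.2, 9.9]
force: [-6.5, 9.9, 18.5]
gripper_width: 39.9
gripper_force: 30.0
```

>>> {"op": "apply_moves", "data": {
  "increments": [
    [-1,0,0,0.002,0,0,0],
    [0.1,0,0,0.001,0,0,0],
    [0.1,0,0,0,0,0,0],
    [0.1,0,0,0,0,0,0]
  ]
}}

```text
time_s: 15.65
ee_pos: [548.7, -41.6, 16.7]
ee_rot: [133.9, -0.2, 10.0]
force: [0.7, 0.4, -0.9]
gripper_width: 50.4
gripper_force: 0.3
```

```bash
python3 log.py; python3 m3.py
```

```text
[ 21.4  34.9 112.  -54.9  59.7 141.9] [548.7 -41.6  16.7] [133.9  -0.2  10. ] 50.4 15.65
35 scene [310. 208.] [74. 50.]
minz -0.8
35 top [300. 190.] [46. 65.]
minz -0.8
0 scene [318. 212.] [72. 48.]
minz -25.1
0 top [313. 189.] [44. 63.]
minz -25.1
scene [([332.0, 220.0, 55.0, 34.0], 0.57)]
top [([301.0, 192.0, 45.0, 62.0], 0.76)]
```

Released on its edge. Withdraw along the tool axis.

>>> {"op": "apply_moves", "data": {
  "increments": [
    [0.25,-0.0012,0.007,0.007,0,0,0],
    [0.25,-0.0032,0.018,0.018,0,0,0],
    [0.25,-0.005,0.028,0.028,0,0,0],
    [0.25,-0.005,0.028,0.028,0,0,0],
    [0.25,0,0.005,0.02,0,0,0]
  ]
}}

```text
time_s: 16.27
ee_pos: [534.5, 48.3, 119.9]
ee_rot: [134.0, -0.3, 10.2]
force: [1.0, 0.4, 0.3]
gripper_width: 57.1
gripper_force: 0.0
```

>>> {"op": "apply_moves", "data": {
  "increments": [
    [1,0,0,0.03,0,0,0],
    [1,0,0,0.02,0,0,0]
  ]
}}

```text
time_s: 16.43
ee_pos: [534.2, 45.6, 170.4]
ee_rot: [133.9, -0.2, 10.1]
force: [0.2, 1.2, 0.3]
gripper_width: 67.3
gripper_force: 0.0
```

```bash
python3 log.py; cat > m4.py <<'E'
from h import *
import sys
F={n:cams.grab_frame(n) for n in("scene","top")}
p0=[float(v) for v in sys.argv[1:4]]
M={}
for n in F:
    r=finder.trace("case",n)
    for d in r: print(n,np.round(d["rect"]).tolist(),round(d["score"],2))
    M[n]=r
T=lambda p:CASE@Ro.from_euler('z',p[2],degrees=True).as_matrix().T+[p[0],p[1],0]
ok=[]
for n in F:
    uv=proj(F[n],T(p0));print("pred",n,uv.min(0).round(),(uv.max(0)-uv.min(0)).round())
    for d in M[n]:
        c=np.array([d["rect"][0]+d["rect"][2]/2,d["rect"][1]+d["rect"][3]/2])
        if np.hypot(*(c-(uv.min(0)+uv.max(0))/2))<25: ok.append((n,d["pixels"]));break
def hm(m):
    pts=np.argwhere(m)[:,::-1].astype(float);return hullmask(np.vstack([pts+d for d in([.4,.4],[-.4,-.4],[.4,-.4],[-.4,.4])]))
for sel in [ok]+[[o] for o in ok]:
    print([o[0] for o in sel],fit(CASE,0,[F[o[0]] for o in sel],[hm(o[1]) for o in sel],p0))
E
python3 m4.py 545 -3 -80
```

```text
[ 30.1  24.6 100.8 -43.8  78.3 128.8] [534.2  45.6 170.4] [133.9  -0.2  10.1] 67.3 16.4333
scene [307.0, 215.0, 69.0, 52.0] 0.57
top [292.0, 194.0, 41.0, 60.0] 0.66
pred scene [304. 213.] [72. 58.]
pred top [292. 191.] [40. 65.]
['scene', 'top'] (array([544. ,  -2.4, -80.2]), np.float64(0.076))
['scene'] (array([544. ,  -3.2, -80.7]), np.float64(0.026))
['top'] (array([545.2,  -1.4, -79.6]), np.float64(0.043))
```

The case lies flat at about (544,-2), yaw -80, lid up. Now I right the tool and take it afresh across its width.

>>> {"op": "apply_moves", "data": {
  "increments": [
    [1,0.0014,-0.007,0,6.47,1.14,0],
    [1,0.0014,-0.007,0,6.47,1.14,0],
    [1,0.0014,-0.007,0,6.47,1.14,0],
    [1,0.0014,-0.007,0,6.47,1.14,0]
  ]
}}

```text
time_s: 16.97
ee_pos: [539.2, 16.8, 166.9]
ee_rot: [160.5, -0.0, 10.0]
force: [-0.5, -0.2, -0.4]
gripper_width: 91.0
gripper_force: 0.0
```

>>> {"op": "apply_moves", "data": {
  "increments": [
    [1,0.0014,-0.007,0,6.47,1.14,0],
    [1,0.0014,-0.007,0,6.47,1.14,0],
    [1,0.0014,-0.006,0,6.47,1.14,0],
    [1,0,0,0,0,0,0],
    [1,0,0,0,0,0,0]
  ]
}}

```text
time_s: 17.38
ee_pos: [543.0, -6.0, 166.1]
ee_rot: [179.9, 0.1, 9.6]
force: [-0.4, -0.1, -0.9]
gripper_width: 91.0
gripper_force: 0.0
```

```bash
python3 log.py; python3 m4.py 544.5 -2.4 -80
```

```text
[-1.8 16.7 96.4 -0.1 67.  78.7] [543.   -6.  166.1] [1.799e+02 1.000e-01 9.600e+00] 91.0 17.3833
scene [305.0, 216.0, 73.0, 55.0] 0.9
pred scene [304. 214.] [72. 58.]
pred top [292. 191.] [40. 65.]
['scene'] (array([544.6,  -3.2, -80.8]), np.float64(0.014))
['scene'] (array([544.6,  -3.2, -80.8]), np.float64(0.014))
```

>>> {"op": "apply_moves", "data": {
  "increments": [
    [1,0.0014,0.003,-0.035,0,0,0],
    [1,0,0,-0.04,0,0,0],
    [1,0,0,-0.035,0,0,0],
    [1,0,0,-0.025,0,0,0],
    [1,0,0,-0.015,0,0,0]
  ]
}}

```text
time_s: 18.0
ee_pos: [542.5, 1.2, 14.3]
ee_rot: [179.9, 0.3, 10.1]
force: [1.3, 0.6, 0.0]
gripper_width: 91.4
gripper_force: 0.0
```

>>> {"op": "apply_moves", "data": {
  "increments": [
    [1,0,0,-0.012,0,0,0],
    [1,0,0,-0.008,0,0,0],
    [1,0,0,-0.004,0,0,0],
    [1,0,0,0,0,0,0]
  ],
  "newtons": 25
}}

```text
time_s: 18.33
ee_pos: [544.7, 0.3, -7.0]
ee_rot: [179.9, 0.0, 10.0]
force: [-1.3, 0.8, 0.3]
gripper_width: 91.2
gripper_force: 0.0
```

>>> {"op": "apply_moves", "data": {
  "increments": [
    [-1,0,0,0,0,0,0],
    [-1,0,0,0,0,0,0],
    [-1,0,0,0,0,0,0],
    [-1,0,0,0,0,0,0],
    [-1,0,0,0,0,0,0]
  ]
}}

```text
time_s: 18.75
ee_pos: [545.4, -0.6, -5.8]
ee_rot: [179.9, -0.1, 9.9]
force: [-0.8, 3.5, 2.0]
gripper_width: 60.7
gripper_force: 1.5
```

>>> {"op": "apply_moves", "data": {
  "increments": [
    [-1,0,0,0,0,0,0],
    [-1,0,0,0,0,0,0],
    [-1,0,0,0,0,0,0]
  ]
}}

```text
time_s: 19.0
ee_pos: [545.5, -0.5, -5.8]
ee_rot: [179.9, -0.1, 9.9]
force: [-1.0, 0.8, 5.6]
gripper_width: 59.9
gripper_force: 25.0
```

>>> {"op": "apply_moves", "data": {
  "increments": [
    [-1,0,0,0.01,0,0,0],
    [-1,0,0,0.02,0,0,0],
    [-1,0,0,0.025,0,0,0],
    [-1,0,0,0.03,0,0,0],
    [-1,0,0,0.025,0,0,0]
  ]
}}

```text
time_s: 19.42
ee_pos: [544.8, -0.9, 105.1]
ee_rot: [179.9, -0.0, 9.9]
force: [1.0, -0.5, -2.9]
gripper_width: 60.0
gripper_force: 25.0
```

>>> {"op": "apply_moves", "data": {
  "increments": [
    [-1,0.0009,-0.014,0.004,0,0,6.92],
    [-1,0.0009,-0.014,0.004,0,0,6.92],
    [-1,0.0009,-0.014,0.004,0,0,6.92],
    [-1,0.0009,-0.014,0.004,0,0,6.92],
    [-1,0.0009,-0.014,0.004,0,0,6.92]
  ]
}}

```text
time_s: 19.83
ee_pos: [548.9, -71.4, 123.6]
ee_rot: [179.9, 0.0, 44.8]
force: [-0.4, -0.7, -3.1]
gripper_width: 59.8
gripper_force: 25.0
```

>>> {"op": "apply_moves", "data": {
  "increments": [
    [-1,0.0009,-0.014,0.004,0,0,6.92],
    [-1,0.0009,-0.014,0.004,0,0,6.92],
    [-1,0.0009,-0.014,0.004,0,0,6.92],
    [-1,0.0009,-0.014,0.004,0,0,6.92],
    [-1,0.0009,-0.014,0.004,0,0,6.92]
  ]
}}

```text
time_s: 20.25
ee_pos: [553.4, -141.4, 143.5]
ee_rot: [180.0, -0.1, 79.4]
force: [0.8, -0.3, -3.5]
gripper_width: 60.3
gripper_force: 25.0
```

>>> {"op": "apply_moves", "data": {
  "increments": [
    [-1,0.0009,-0.014,0,0,0,6.92],
    [-1,0.0009,-0.014,0,0,0,6.92],
    [-1,0.0009,-0.014,0,0,0,6.92],
    [-1,0,0,0,0,0,0],
    [-1,0,0,0,0,0,0]
  ]
}}

```text
time_s: 20.67
ee_pos: [556.2, -182.9, 143.2]
ee_rot: [180.0, -0.1, 99.6]
force: [-0.9, 0.1, -2.8]
gripper_width: 59.8
gripper_force: 25.0
```

```bash
python3 log.py; cat > m5.py <<'E'
from h import *
F={n:cams.grab_frame(n) for n in("scene","top")}
s=status.state();e=s["ee_pos"];print(e.round(1),s["ee_rot"].round(1))
z=e[2]+5.8
T=lambda P,p,z:P@Ro.from_euler('z',p[2],degrees=True).as_matrix().T+[p[0],p[1],z]
for n in F:
    print(n)
    for lab,p,zz in(("held",(e[0],e[1],s["ee_rot"][2]-90),z),("top",(557,-183.5,9.8),46),("low",(557,-183.5,9.8),0)):
        uv=proj(F[n],T(CASE,p,zz));print(" pred",lab,uv.min(0).round(1),(uv.max(0)-uv.min(0)).round(1))
    for q in("case","column_top","column_low"):
        for d in finder.trace(q,n): print(" ",q,np.round(d["rect"]).tolist(),round(d["score"],2),d["pixels"].sum())
o=[cv2.resize(F["scene"]["color"][110:260,330:480],(500,500),interpolation=cv2.INTER_CUBIC)]
cv2.imwrite("pics/z7.png",o[0][:,:,::-1])
E
python3 m5.py
```

```text
[-19.4  21.4  92.9   0.1  65.8 -29.1] [ 556.2 -182.9  143.2] [ 1.80e+02 -1.00e-01  9.96e+01] 59.8 20.6667
[ 556.4 -182.   143.4] [ 1.799e+02 -1.000e-01  9.970e+01]
scene
 pred held [370.6 113.5] [59.5 50.3]
 pred top [368.6 158.3] [55.8 51.4]
 pred low [367.7 176.7] [54.3 51.7]
  case [270.0, 144.0, 38.0, 78.0] 0.68 1768
  column_top [371.0, 159.0, 52.0, 51.0] 0.87 1775
  column_low [368.0, 185.0, 58.0, 45.0] 0.89 994
top
 pred held [377.  193.3] [81.4 48.4]
 pred top [371.  196.4] [70.7 42.3]
 pred low [368.4 197.7] [66.8 40.1]
  case [381.0, 200.0, 43.0, 42.0] 0.65 956
  column_top [369.0, 206.0, 14.0, 29.0] 0.69 279
  column_low [369.0, 211.0, 5.0, 23.0] 0.41 56
```

>>> {"op": "apply_moves", "data": {
  "increments": [
    [-1,0,0,-0.012,0,0,0],
    [-1,0,0,-0.012,0,0,0],
    [-1,0,0,-0.01,0,0,0],
    [-1,0,0,0,0,0,0],
    [-1,0,0,0,0,0,0]
  ]
}}

```text
time_s: 21.48
ee_pos: [556.6, -182.4, 109.2]
ee_rot: [180.0, -0.1, 99.8]
force: [-0.4, -0.6, -3.2]
gripper_width: 59.8
gripper_force: 25.0
```

```bash
cat > m6.py <<'E'
from h import *
F={n:cams.grab_frame(n) for n in("scene","top")}
s=status.state();e=s["ee_pos"];print(e.round(1),s["ee_rot"].round(1),s["time_s"])
z=e[2]+5.8
T=lambda P,p,z:P@Ro.from_euler('z',p[2],degrees=True).as_matrix().T+[p[0],p[1],z]
COL=np.vstack([CASE,CASE+[0,0,46]])
M=mask(["column_top","column_low"],"scene")[1]; pc,c=fit(COL,0,[F["scene"]],[M],[557,-183.5,9.8]);print("col scene",pc,c)
BOX=boxpts((-30,30),(-60,60),(6,46));E=[(a,b) for a in range(8) for b in range(a) if bin(a^b).count('1')==1]
o=[]
S=8
for n,(x0,y0,w,h) in(("scene",(362,115,75,100)),("top",(365,185,100,62))):
    S=min(400/w,600/h);M2=np.float32([[S,0,-x0*S],[0,S,-y0*S]])
    im=cv2.warpAffine(F[n]["color"],M2,(int(w*S),int(h*S)),flags=cv2.INTER_CUBIC).copy()
    for p,zz,col in(((e[0],e[1],s["ee_rot"][2]-90),z,(255,60,60)),(pc,46,(60,255,60)),(pc,0,(60,60,255))):
        uv=(proj(F[n],T(BOX,p,zz))+.5-[x0,y0])*S
        for a,b in E: cv2.line(im,tuple(map(int,uv[a])),tuple(map(int,uv[b])),col,1)
    o.append(cv2.copyMakeBorder(im,0,600-im.shape[0],0,400-im.shape[1],0))
cv2.imwrite("pics/z8.png",np.hstack(o)[:,:,::-1])
E
python3 m6.py
```

```text
[ 557.4 -182.8  110.2] [179.8  -0.   99.8] 21.5833
scene column_top 0.65 1394
scene column_low 0.56 971
col scene [ 554.3 -182.4    9.8] 0.09
```

View pics/z8.png

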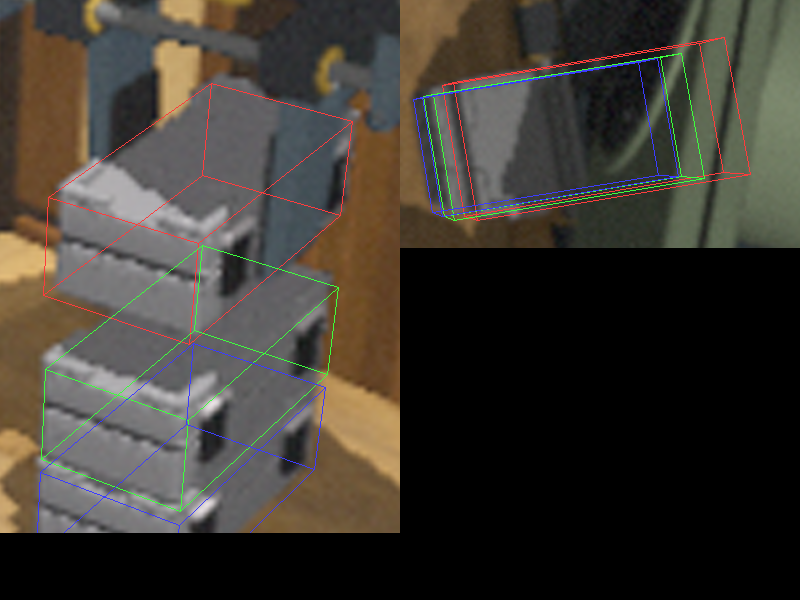

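The overlay shows the held case about 20 mm above the column and roughly aligned, with its latches on the same side as the column's (held case near-corner lug at about (225,215), column lug at about (225,380) in the zoom). I'll measure the relative offset by rectifying matching faces.

```bash
cat > m7.py <<'E'
from h import *
f=cams.grab_frame("scene");s=status.state();e=s["ee_pos"];yw=s["ee_rot"][2]-90
g=cv2.cvtColor(f["color"],cv2.COLOR_RGB2GRAY).astype(np.float32)
print(e.round(1),yw.round(2))
T=lambda P,p,z:np.array(P,float)@Ro.from_euler('z',p[2],degrees=True).as_matrix().T+[p[0],p[1],z]
pc=(556.6,-183.3,9.8)
poses={"held":((e[0],e[1],yw),e[2]+5.8),"top":(pc,46),"low":(pc,0)}
S=3
def rect(P3,name,w,h):
    uv=proj(f,T(P3,*poses[name])).astype(np.float32)
    H=cv2.getPerspectiveTransform(uv,np.float32([[0,0],[w*S,0],[w*S,h*S],[0,h*S]]))
    r=cv2.warpPerspective(g,H,(w*S,h*S),flags=cv2.INTER_CUBIC)
    gx=cv2.Sobel(r,cv2.CV_32F,1,0,ksize=5);gy=cv2.Sobel(r,cv2.CV_32F,0,1,ksize=5);m=cv2.GaussianBlur(np.hypot(gx,gy),(0,0),2);return np.minimum(m,np.percentile(m,95))
faces={"end y=60 (x,z)":([[-42,60,54],[42,60,54],[42,60,2],[-42,60,2]],84,52),
 "latch x=-30 (y,z)":([[-30,66,54],[-30,20,54],[-30,20,4],[-30,66,4]],46,50)}
for k,(P3,w,h) in faces.items():
    R={n:rect(P3,n,w,h) for n in poses}
    for a,b in(("held","top"),("held","low"),("top","low")):
        m=6*S;t=R[b][m:-m,m:-m]
        r=cv2.matchTemplate(R[a],t,cv2.TM_CCOEFF_NORMED);_,v,_,l=cv2.minMaxLoc(r)
        print(k,a,"-",b,"shift(col,row mm)",((np.array(l)-m)/S).round(1),round(v,2))
E
python3 m7.py
```

```text
[ 557.4 -182.8  110.4] 9.85
end y=60 (x,z) held - top shift(col,row mm) [-3. -3.] 0.78
end y=60 (x,z) held - low shift(col,row mm) [-3.3 -3. ] 0.71
end y=60 (x,z) top - low shift(col,row mm) [-0.3  0. ] 0.83
latch x=-30 (y,z) held - top shift(col,row mm) [5.7 0.3] 0.8
latch x=-30 (y,z) held - low shift(col,row mm) [ 6.  -0.3] 0.73
latch x=-30 (y,z) top - low shift(col,row mm) [ 0.  -0.3] 0.84
```

>>> {"op": "apply_moves", "data": {
  "increments": [
    [-1,-0.0012,0.004,0,0,0,0],
    [-1,0,0,0,0,0,0],
    [-1,0,0,0,0,0,0]
  ]
}}

```text
time_s: 21.98
ee_pos: [555.6, -178.4, 109.9]
ee_rot: [179.9, -0.1, 99.9]
force: [-0.7, 0.3, -2.9]
gripper_width: 59.8
gripper_force: 25.0
```

```bash
sed -i 's/m=6\*S/m=9*S/; s/\[-42,60,54\],\[42,60,54\],\[42,60,2\],\[-42,60,2\]\],84,52/[-45,60,57],[45,60,57],[45,60,-3],[-45,60,-3]],90,60/; s/\[-30,66,54\],\[-30,20,54\],\[-30,20,4\],\[-30,66,4\]\],46,50/[-30,70,57],[-30,16,57],[-30,16,-1],[-30,70,-1]],54,58/' m7.py
cat >> m7.py <<'E'
# 2D image shift -> horizontal offset at dz=0, in column frame, held relative to column_top; direct minimise over (dx,dy) of held pose
def corr(dx,dy,b):
    c,s_=np.cos(np.radians(9.8)),np.sin(np.radians(9.8))
    p,z=poses["held"];base=poses[b]
    poses["try"]=((pc[0]+dx*c-dy*s_,pc[1]+dx*s_+dy*c,9.8),z)
    v=0
    for P3,w,h in faces.values():
        A=rect(P3,"try",w,h).ravel();B=rect(P3,b,w,h).ravel();v+=np.corrcoef(A,B)[0,1]
    return v/2
for b in("top","low"):
    G=[(corr(dx,dy,b),dx,dy) for dx in np.arange(-8,8.1,1) for dy in np.arange(-10,8.1,1)]
    G.sort(reverse=True);print(b,[(round(float(v),3),x,y) for v,x,y in G[:4]])
E
python3 m7.py
```

```text
[ 555.7 -178.5  109.9] 9.86
end y=60 (x,z) held - top shift(col,row mm) [-3. -3.] 0.74
end y=60 (x,z) held - low shift(col,row mm) [-2.7 -3. ] 0.67
end y=60 (x,z) top - low shift(col,row mm) [ 0.  -0.3] 0.82
latch x=-30 (y,z) held - top shift(col,row mm) [4.7 0.3] 0.83
latch x=-30 (y,z) held - low shift(col,row mm) [ 5.3 -0.3] 0.77
latch x=-30 (y,z) top - low shift(col,row mm) [-0.3 -0.7] 0.85
top [(0.561, np.float64(-1.0), np.float64(1.0)), (0.557, np.float64(0.0), np.float64(0.0)), (0.556, np.float64(0.0), np.float64(1.0)), (0.556, np.float64(-1.0), np.float64(2.0))]
low [(0.501, np.float64(0.0), np.float64(0.0)), (0.491, np.float64(0.0), np.float64(1.0)), (0.487, np.float64(0.0), np.float64(-1.0)), (0.48, np.float64(-1.0), np.float64(1.0))]
```

```bash
python3 - <<'E'
from h import *
f=cams.grab_frame("top");s=status.state();e=s["ee_pos"];z=e[2]+5.8
now=cv2.cvtColor(f["color"],cv2.COLOR_RGB2GRAY).astype(np.float32)
old=cv2.imread("pics/top0.png",0).astype(np.float32)
c,s_=np.cos(np.radians(9.8)),np.sin(np.radians(9.8));S=3
def rect(g,dx,dy,z):
    p=(556.6+dx*c-dy*s_,-183.3+dx*s_+dy*c)
    P=np.array([[36,70,48],[36,38,48],[-38,38,48],[-38,70,48.]])@Ro.from_euler('z',9.8,degrees=True).as_matrix().T+[*p,z]
    H=cv2.getPerspectiveTransform(proj(f,P).astype(np.float32),np.float32([[0,0],[32*S,0],[32*S,74*S],[0,74*S]]))
    r=cv2.warpPerspective(g,H,(32*S,74*S),flags=cv2.INTER_CUBIC)
    m=cv2.GaussianBlur(np.hypot(cv2.Sobel(r,5,1,0,ksize=5),cv2.Sobel(r,5,0,1,ksize=5)),(0,0),2);return np.minimum(m,np.percentile(m,95)).ravel()
B=rect(old,0,0,46)
G=sorted([(round(float(np.corrcoef(rect(now,dx,dy,z),B)[0,1]),3),int(dx),int(dy)) for dx in range(-9,10) for dy in range(-9,10)],reverse=True);print(G[:5])
r=finder.trace("case","top");print([(np.round(d["rect"]).tolist(),d["score"]) for d in r])
E
```

```text
[(0.594, -1, 0), (0.581, 0, 0), (0.57, -1, 1), (0.559, 0, 1), (0.541, -2, 0)]
[([375.0, 204.0, 32.0, 36.0], 0.81), ([212.0, 131.0, 64.0, 77.0], 0.25)]
```

Both cameras agree the held case is within about 1 mm of square over the column. Lowering it now.

>>> {"op": "apply_moves", "data": {
  "increments": [
    [-1,0.0006,0,-0.006,0,0,0],
    [-1,0,0,-0.006,0,0,0],
    [-1,0,0,-0.004,0,0,0],
    [-1,0,0,-0.002,0,0,0],
    [-1,0,0,0,0,0,0]
  ]
}}

```text
time_s: 22.55
ee_pos: [555.7, -178.5, 90.6]
ee_rot: [180.0, -0.1, 99.8]
force: [0.6, -0.1, -3.3]
gripper_width: 59.8
gripper_force: 25.0
```

>>> {"op": "apply_moves", "data": {
  "increments": [
    [-1,0,0,-0.001,0,0,0],
    [-1,0,0,-0.001,0,0,0],
    [-1,0,0,-0.001,0,0,0],
    [-1,0,0,0,0,0,0]
  ]
}}

```text
time_s: 22.88
ee_pos: [556.3, -178.6, 88.6]
ee_rot: [179.9, -0.1, 99.8]
force: [0.3, -0.6, -3.3]
gripper_width: 59.6
gripper_force: 25.0
```

>>> {"op": "apply_moves", "data": {
  "increments": [
    [-1,0,0,-0.001,0,0,0],
    [-1,0,0,-0.001,0,0,0],
    [-1,0,0,0,0,0,0]
  ]
}}

```text
time_s: 23.13
ee_pos: [556.2, -178.6, 86.5]
ee_rot: [179.9, -0.1, 99.8]
force: [-0.2, 0.3, -3.5]
gripper_width: 59.9
gripper_force: 25.0
```

>>> {"op": "apply_moves", "data": {
  "increments": [
    [-1,0,0,-0.001,0,0,0],
    [-1,0,0,0,0,0,0]
  ]
}}

```text
time_s: 23.3
ee_pos: [556.4, -178.7, 86.2]
ee_rot: [179.9, -0.1, 99.8]
force: [-0.9, 0.5, 1.5]
gripper_width: 60.0
gripper_force: 25.0
```

>>> {"op": "apply_moves", "data": {
  "increments": [
    [-1,0,0,-0.0005,0,0,0],
    [-1,0,0,0,0,0,0]
  ]
}}

```text
time_s: 23.47
ee_pos: [556.4, -178.7, 86.2]
ee_rot: [179.9, -0.1, 99.8]
force: [-1.9, 0.9, 4.2]
gripper_width: 59.5
gripper_force: 25.0
```

Seated at 92.0 mm, the nested height. Releasing and rising.

>>> {"op": "apply_moves", "data": {
  "increments": [
    [0.55,0,0,0,0,0,0],
    [0.7,0,0,0,0,0,0],
    [0.8,0,0,0,0,0,0],
    [0.8,0,0,0,0,0,0],
    [0.8,0,0,0.005,0,0,0]
  ]
}}

```text
time_s: 23.88
ee_pos: [555.7, -178.4, 89.3]
ee_rot: [180.0, -0.1, 99.8]
force: [0.1, 0.6, 0.9]
gripper_width: 82.4
gripper_force: 0.0
```

>>> {"op": "apply_moves", "data": {
  "increments": [
    [0.8,0,0,0.02,0,0,0],
    [0.8,0,0,0.03,0,0,0],
    [0.8,0,0,0.035,0,0,0],
    [0.8,0,0,0.035,0,0,0],
    [0.8,0,0,0.03,0,0,0]
  ]
}}

```text
time_s: 24.3
ee_pos: [556.6, -178.7, 243.0]
ee_rot: [179.8, -0.0, 99.8]
force: [0.2, 1.1, 1.1]
gripper_width: 82.0
gripper_force: 0.0
```

>>> {"op": "apply_moves", "data": {
  "increments": [
    [0.8,-0.02,0.025,0.02,0,0,0],
    [0.8,-0.02,0.03,0,0,0,0],
    [0.8,-0.02,0.03,0,0,0,0],
    [0.8,-0.02,0.03,0,0,0,0],
    [0.8,0,0,0,0,0,0]
  ]
}}

```text
time_s: 24.72
ee_pos: [472.6, -59.6, 261.1]
ee_rot: [179.9, -0.2, 100.0]
force: [-1.1, 0.9, 0.0]
gripper_width: 82.4
gripper_force: 0.0
```

```bash
python3 log.py; python3 - <<'E'
from h import *
F={n:cams.grab_frame(n) for n in("scene","top")}
C3=np.vstack([CASE,CASE+[0,0,46],CASE+[0,0,92]])
for n in F:
    for q in("case","column_top","column_low","glue_bottle","tape_measure"): print(n,q,[(np.round(d["rect"]).tolist(),round(d["score"],2)) for d in finder.boxes_of(q,n)][:3])
    m=mask(["case","column_top","column_low"],n)[1]
    print(fit(C3,0,[F[n]],[m],[556.6,-183.3,9.8]))
# lid pose of top case vs original lid, same camera
f=F["top"];now=cv2.cvtColor(f["color"],cv2.COLOR_RGB2GRAY).astype(np.float32);old=cv2.imread("pics/top0.png",0).astype(np.float32)
S=3
def rect(g,dx,dy,a,z):
    P=np.array([[36,66,48],[36,-66,48],[-38,-66,48],[-38,66,48.]])@Ro.from_euler('z',9.8+a,degrees=True).as_matrix().T+[556.6+dx,-183.3+dy,z]
    H=cv2.getPerspectiveTransform(proj(f,P).astype(np.float32),np.float32([[0,0],[132*S,0],[132*S,74*S],[0,74*S]]))
    r=cv2.warpPerspective(g,H,(132*S,74*S),flags=cv2.INTER_CUBIC)
    m=cv2.GaussianBlur(np.hypot(cv2.Sobel(r,5,1,0,ksize=5),cv2.Sobel(r,5,0,1,ksize=5)),(0,0),2);return np.minimum(m,np.percentile(m,95)).ravel()
B=rect(old,0,0,0,46)
print(sorted([(round(float(np.corrcoef(rect(now,dx,dy,a,92),B)[0,1]),3),dx,dy,a) for dx in range(-5,6) for dy in range(-5,6) for a in(-2,-1,0,1,2)],reverse=True)[:4])
E
```

```text
[ -8.8   7.2  95.    0.2  77.9 -18.8] [472.6 -59.6 261.1] [179.9  -0.2 100. ] 82.4 24.7167
scene case [([372.0, 140.0, 55.0, 48.0], 0.64)]
scene column_top [([371.0, 168.0, 53.0, 44.0], 0.59)]
scene column_low [([370.0, 186.0, 54.0, 44.0], 0.9)]
scene glue_bottle [([272.0, 144.0, 33.0, 80.0], 0.94), ([374.0, 142.0, 55.0, 47.0], 0.47)]
scene tape_measure [([298.0, 206.0, 20.0, 29.0], 0.79)]
scene case 0.7 1743
scene column_top 0.82 1016
scene column_low 0.84 910
(array([ 556.5, -184.6,    9.6]), np.float64(0.015))
top case [([378.0, 199.0, 71.0, 39.0], 0.65)]
top column_top []
top column_low []
top glue_bottle [([308.0, 112.0, 26.0, 48.0], 0.71)]
top tape_measure [([307.0, 163.0, 24.0, 24.0], 0.85)]
top case 0.6 2235
(array([ 558.8, -183.7,    9.5]), np.float64(0.123))
[(0.354, 0, 0, 0), (0.35, 0, -1, 0), (0.348, 0, 0, 1), (0.348, 0, -1, 1)]
```

The stack is square and nested: the column fits at the same place and yaw, with 0 mm and 0° relative offset, and the bottle and tape measure haven't moved. Handing in.

```bash
python3 -c "
from workcell import env
print(env.job_done())"
```

```text
the job is handed in; nothing more can be done
None
```

The case was laid flat lid up and let go, then regripped across its width and nested squarely on the column, latches on the same side. Camera checks showed the column, glue bottle and tape measure where they were, and the job was handed in at about 25 s.

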